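Build a kiln tier: three props, the jar between them, the grid shelf on top

ROBOT

A 7-joint arm with a two-finger parallel gripper is mounted at the origin on the work surface. World frame = base frame: x ahead of the robot, y to its left, z up, the work surface at z = 0. Lengths are in m, angles in rad, forces in N, time in s.
With the tool pointing down it reaches from about 0.4 to 0.875 m from the base axis. Payload 4.4 kg.
Tool frame: the origin (TCP) lies at the very end of the fingers, on their centre line; the grasp point (between the pads) lies 19 mm behind it; z points along the fingers, y is the line along which they close (so a half turn about z gives the same grasp; the last joint's range is limited). The gripper opens to 85 mm and grips with 20 to 120 N. Pads are 22 mm wide; open, the fingers measure 114 mm over their backs; the gripper's body (76 mm by 85 mm) begins 54 mm behind the grasp point. The pads swing forward as they close: fully open they stand 13 mm farther back than shut.
Start: joints at [-1.286, 0.628, 0.038, 1.517, -0.027, 0.996, -0.02], TCP at [0.223, 0.61, 0.231] pointing down, gripper open.
Joint ranges: [-3.06, 3.06], [-0.37, 2.12], [-1.25, 1.32], [0.18, 2.47], [-1.1, 4.24], [0.23, 1.98], [-2.94, 2.94]. Speed limits (rad/s): [2.57, 2.57, 3.14, 3.14, 3.14, 3.14, 3.14].

INTERFACE

Orientations are given as a unit quaternion [x, y, z, w].
In Python, from cell import readout, eyes, hand_in, models gives the robot as it stands.
- The arm moves only by the tool servo_tool, never from a script. Its argument "steps" is text: rows parted by semicolons, each of 7 numbers parted by spaces: the shift along the tool's x, y, z in units of 20 mm (1.0 is 20 mm), then the turn, a rotation vector about the tool's x, y, z in units of 0.1 rad (1.0 is 0.1 rad), then the closure, from 0 (fully open) to 1 (shut). A call has 1 to 5 rows; each row shifts and turns the commanded pose from where the row before left it, along the tool's axes as they then stand; what a row does not reach is not made up. A row lasts 1/12 s, in which the tool goes at most 41.7 mm and 7.16 degrees, less where a joint would pass 70% of its speed; a pose out of reach is approached as far as the arm can. A call with a number of a shift or a turn outside -1 to 1 is refused whole. A call with a gripper value outside its range is refused whole. The fingers move at their own pace and stop on an object; the grip force is fixed at half the most. Time passes only in rows, so rows that do not move let the fingers close. It gives the time, the measured TCP pose, the force, the opening and the grip force at its end, in the units of the state.
- readout.read_state(): the state, without advancing time (a new reading comes with each control period).
- eyes.grab_frame(name): name is "scene" or "top" or "wrist"; returns a dict with "img" (384x512x3 uint8, red, green, blue), "fx", "fy", "cx", "cy" (pixels), "world_from_camera" (4x4, takes a point from camera to world coordinates). Camera axes: x right, y up, looking along -z (the intrinsics and any distortion apply to the point x, -y, -z); pixel columns grow to the right and rows downward; lengths in m; the calibration is good to about 2 mm. A picture is of the moment at which its call begins. There is no depth.
- hand_in(): hands the job in; it is judged then, once.
Trained networks look in a picture, given as the dict that the camera call returned (one of the last four; its "shot" number tells which), for a name from the list of things; names that differ only in an ending like _2 or _b are one class to them, and where a whole thing is asked for, a point or a joint stands for the part that bears it (a point fixed in the world has none). Each returns a list of dicts, best first, with "p" (0 to 1); they miss things now and then, are a little off and sometimes report something else, mostly with a low value. They report only what shows in the picture. A call takes as long as a camera call. They do not tell look-alikes from the thing itself.
- models.search_frame(picture, name): "box" ([left, top, width, height] in pixels, round what is visible of it).
- models.pinpoint(picture, name): "location" ([row, column] in pixels: a listed point, or the origin of a listed thing).
The state is a dict: "time_s": time; "qpos": joint angles; "dq": joint speeds; "tau": joint torques, N m; "tool_pos": TCP position; "tcp_rot": TCP orientation; "ft_force": force on the tool from outside, world axes, zero at the start; "ft_torque": the same for the moment, N m; "finger_gap": opening from 0.0 (shut) to 1.0 (fully open); "finger_force": force on a finger pad.
Only numpy, scipy, OpenCV 4.12 (cv2) and the standard library are available. Lean on these libraries where they do the work, as an engineer would, in place of code of your own. Each camera call takes 0.05 s, during which the arm holds its last target. There are 200 camera calls.

TASK

Build the next tier on the hearth of the little kiln: stand the three tall props upright on the brown prop marks, one in each front corner beside the cone pack and one in the middle of the back, and stand the jar upright in the centre of the hearth between them. Then lay the grid shelf level on top of the three props, lined up squarely over the shelf below. Do not tip the unfired jar, and leave the short props where they stand.

Things in the scene. Friction and masses are not known exactly. Their poses are not given: they have to be found in the camera images.
- hearth: Fixed kiln hearth 230 (x) x 190 (y) mm, left or right of the robot; its white shelf's top is 40 mm above the bench. Origin: centre, at bench height; z up. Front = short side at -x, where a cone pack is fixed at (-85, 0) mm: 20 x 44 mm, three small cones reaching 55 mm above the shelf. Brown 40 mm prop marks centred at (-80, 60), (-80, -60) mm (front corners) and (80, 0) mm (middle of back).
- grid_shelf: Loose buff open grid 210 (x) x 170 (y) x 16 mm, 0.55 kg, flat on the bench. Six 50 mm square openings, centres x = -60, 0, 60, y = -40, 40 mm; between the two rows a solid web 30 mm wide (in y) runs along x through the centre: grip across it at the centre, a finger in each middle opening. Origin: centre of underside, z up. Looks the same turned half round.
- prop_a: Cordierite kiln prop, a plain buff square tube 36 x 36 mm, 100 mm tall (a TALL one; the three tall ones are alike), 14 mm hole down its middle, about 0.2 kg, standing loose on the bench at some yaw. Origin: centre of its underside; z up its length, x and y square to its faces.
- prop_b: Cordierite kiln prop, a plain buff square tube 36 x 36 mm, 100 mm tall (a TALL one; the three tall ones are alike), 14 mm hole down its middle, about 0.2 kg, standing loose on the bench at some yaw. Origin: centre of its underside; z up its length, x and y square to its faces.
- prop_c: Cordierite kiln prop, a plain buff square tube 36 x 36 mm, 100 mm tall (a TALL one; the three tall ones are alike), 14 mm hole down its middle, about 0.2 kg, standing loose on the bench at some yaw. Origin: centre of its underside; z up its length, x and y square to its faces.
- short_prop_a: Cordierite kiln prop, a plain buff square tube 36 x 36 mm, 55 mm tall (a SHORT one, too low for the jar), standing loose on the bench among the tall ones. Not used: leave it where it stands. Origin: centre of its underside, z up.
- short_prop_b: Cordierite kiln prop, a plain buff square tube 36 x 36 mm, 55 mm tall (a SHORT one, too low for the jar), standing loose on the bench among the tall ones. Not used: leave it where it stands. Origin: centre of its underside, z up.
- jar: Small unfired clay jar, round, grey-beige, 80 mm tall, about 0.14 kg, standing loose on the bench among the props: foot 42 mm, widest 58 mm diameter between 40 and 52 mm above its foot, narrowing above to a neck of 28 mm at 74 mm. Origin: centre of its foot, z up its axis.
There are look-alikes about, which are no part of the job. Leave any purple or yellow look-alike of the prop_b alone.

How it is judged:
By the outcome, as a careful person would: the job done as asked, in the order asked, and still so for the second after the job is handed in, with the robot touching nothing.
It also fails if it takes over 125 s, if anything falls off the work surface, if the arm or the gripper's body presses on something with over 40 N, if the wrist force passes 120 N, or if a joint passes its speed limit or range.

## Working session

There is one attempt and no reset: what is moved stays moved. The work goes in short steps, Python scripts to look and compute and a tool call to move; the robot and the scene stay as the last step left them, time stands still between calls to the robot, and variables do not carry over. Pictures are saved under pics/ and viewed, at most 18 in all, crops included, and the job is handed in when it is done.

Besides the shell and the picture viewer there is one more tool, called after "Call:" as name(argument=value, ...) on one line, values as JSON. servo_tool: Moves the arm, as the interface text tells. Its arguments: {"type":"object","properties":{"steps":{"type":"string"}},"required":["steps"]}

```bash
ls; mkdir -p pics; python3 - <<'E'
from cell import readout, eyes, models
import cv2
s=readout.read_state(); print(s)
for n in ("scene","top"):
    f=eyes.grab_frame(n); cv2.imwrite(f"pics/{n}0.png",f["img"][:,:,::-1])
    print(n,f["fx"],f["fy"],f["cx"],f["cy"],f["world_from_camera"],[k for k in f if k!='img'])
    for t in ("hearth","grid_shelf","prop_a","short_prop_a","jar"):
        print(t,[(r["p"],r["location"]) for r in models.pinpoint(f,t)])
E
```

```text
pics
{'time_s': 0.0, 'qpos': array([-1.28579575,  0.62937513,  0.03846422,  1.51839704, -0.02700754,
        0.99629431, -0.02002216]), 'dq': array([-8.22463462e-04, -1.87422052e-03,  1.53503088e-03,  9.65857672e-04,
        1.67165028e-03,  8.00489686e-04,  9.98064547e-05]), 'tau': array([ 6.77441294e-04, -5.63406551e+01,  1.22693505e+00, -1.93448710e+01,
        1.11808433e-02,  1.02063100e-02, -6.13121159e-06]), 'tool_pos': array([0.22313529, 0.60981571, 0.23036143]), 'tcp_rot': array([ 1.74524338e-01,  9.84652375e-01, -9.65446136e-04, -1.53454949e-04]), 'ft_force': array([ 0.3125594 ,  0.15671101, -0.19368061]), 'ft_torque': array([ 0.00733993, -0.00502623,  0.01519293]), 'finger_force': 0.0, 'finger_gap': 0.9961348993501856}
scene 393.0832471895641 393.0832471895641 251.69558603156696 198.80168076551948 [[ 0.15376707 -0.63380684  0.75805315  1.11547219]
 [ 0.98803291  0.08922209 -0.12581883 -0.08996738]
 [ 0.01210975  0.76832826  0.63994144  0.53884999]
 [ 0.          0.          0.          1.        ]] ['fx', 'fy', 'cx', 'cy', 'world_from_camera', 'shot']
hearth [(0.88, [227.8
[... 286 characters left out ...]
r [(0.71, [261.3, 292.3])]
top 472.72014462919213 472.72014462919213 267.85203390657716 204.85684171706833 [[ 0.02744669  0.98500031 -0.17035572  0.38793144]
 [-0.99957876  0.02865223  0.00462165 -0.01515389]
 [ 0.0094334   0.17015711  0.98537179  0.9949268 ]
 [ 0.          0.          0.          1.        ]] ['fx', 'fy', 'cx', 'cy', 'world_from_camera', 'shot']
hearth [(0.88, [224.6, 381.0]), (0.43, [205.3, 137.9])]
grid_shelf [(0.59, [203.7, 136.2])]
prop_a [(0.95, [210.7, 289.0]), (0.95, [129.5, 191.9]), (0.82, [209.4, 226.5]), (0.68, [263.9, 227.6]), (0.62, [304.2, 170.3]), (0.45, [223.6, 384.8])]
short_prop_a [(0.86, [162.3, 293.3]), (0.53, [265.1, 284.7])]
jar [(0.65, [157.6, 234.2])]
```

```bash
python3 - <<'E'
import cv2
for n in ("scene","top"):
    i=cv2.imread(f"pics/{n}0.png"); cv2.imwrite(f"pics/{n}0b.png",cv2.resize(i,(800,600),interpolation=cv2.INTER_CUBIC))
E
```

```text
(no output)
```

View pics/scene0b.png

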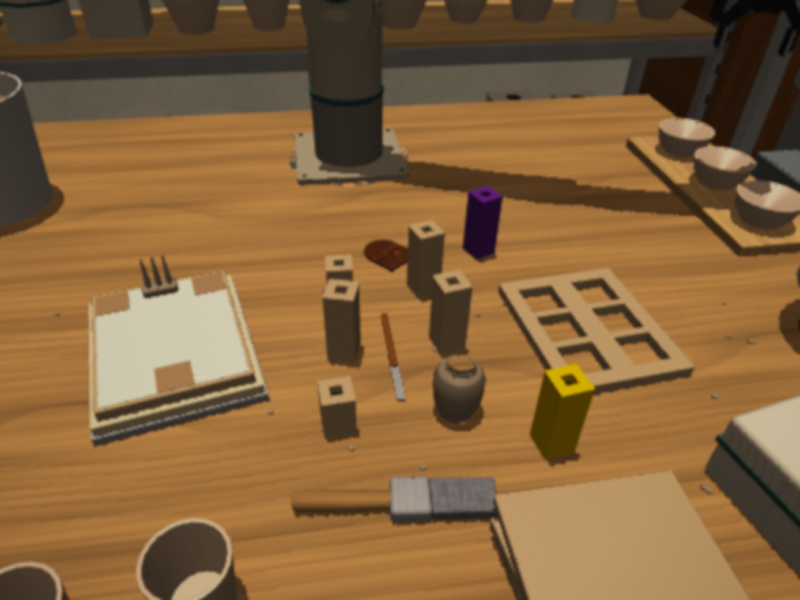

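View pics/top0b.png

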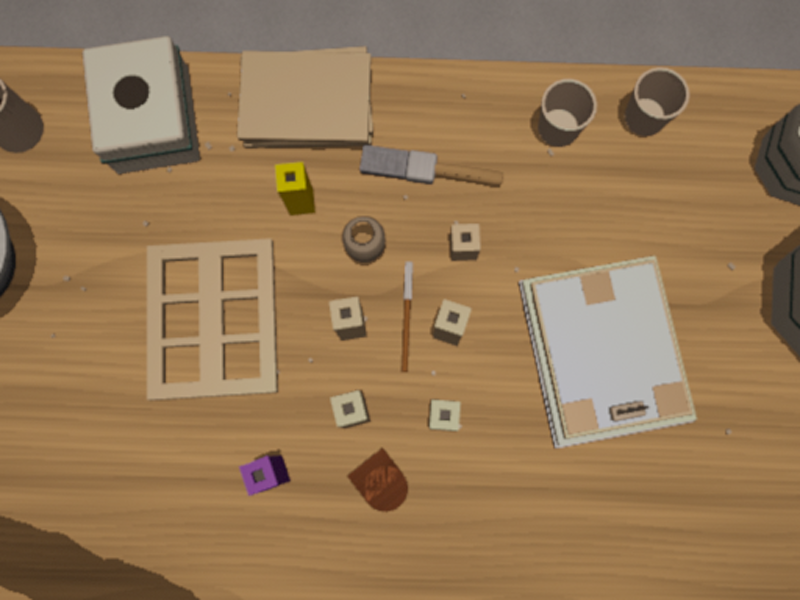

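The scene view shows three tall buff props, at about (342,320), (425,260) and (450,310). There are two short props at (338,408) and (339,268), with the purple look-alike at (483,222) and the yellow one at (562,412). The jar is at (459,388), the grid at (595,325) and the hearth at (175,345), with its cone pack on the robot side.

In the top view (800 px scale), the tall props are at (347,316), (452,320) and (348,408). The short ones at (465,238) and (445,415), purple at (263,475) and yellow at (291,178) could be mistaken for them. I'll check the choice in a close crop.

```bash
cat > h.py <<'E'
import numpy as np, cv2
from scipy.spatial.transform import Rotation as R
def ray(f,uv,z):
    T=f["world_from_camera"]; uv=np.atleast_2d(uv).astype(float)
    d=np.c_[(uv[:,0]-f["cx"])/f["fx"],-(uv[:,1]-f["cy"])/f["fy"],-np.ones(len(uv))]@T[:3,:3].T
    return (T[:3,3]+d*((z-T[2,3])/d[:,2:]))[:,:2]
def proj(f,P):
    T=f["world_from_camera"]; p=(np.atleast_2d(P)-T[:3,3])@T[:3,:3]
    return np.c_[f["cx"]+f["fx"]*p[:,0]/-p[:,2], f["cy"]-f["fy"]*p[:,1]/-p[:,2]]
def box(cx,cy,yaw,w,d,z):
    c,s=np.cos(yaw),np.sin(yaw); q=np.array([[-w,-d],[w,-d],[w,d],[-w,d]])/2
    return np.c_[q@np.array([[c,s],[-s,c]])+[cx,cy],np.full(4,z)]
E
python3 - <<'E'
from h import *
from cell import eyes
f=eyes.grab_frame("top"); np.save("top.npy",f,allow_pickle=True)
im=cv2.cvtColor(f["img"],cv2.COLOR_RGB2BGR)
cv2.imwrite("pics/c1.png",cv2.resize(im[145:280,205:310],None,fx=4.4,fy=4.4,interpolation=cv2.INTER_CUBIC))
cv2.imwrite("pics/c2.png",cv2.resize(im[155:295,325:455],None,fx=4.2,fy=4.2,interpolation=cv2.INTER_CUBIC))
E
```

```text
(no output)
```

View pics/c1.png

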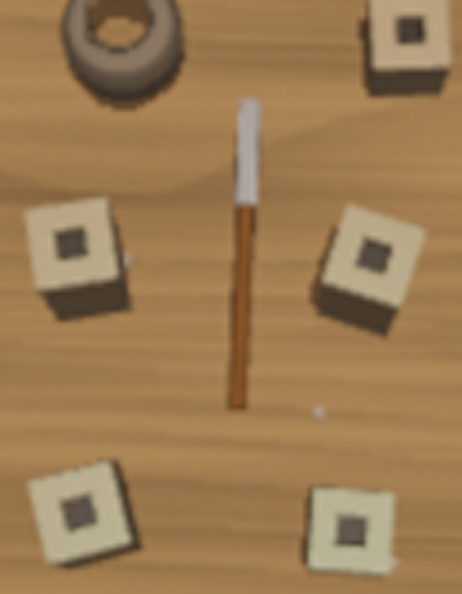

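View pics/c2.png

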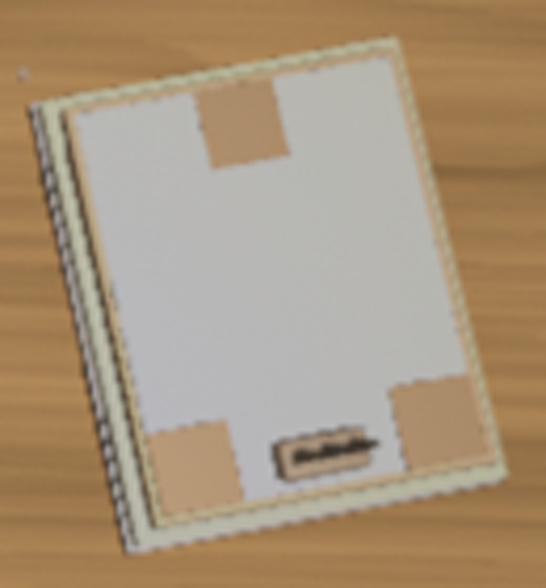

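c1 confirms the three tall props at crop (72,243), (375,256) and (80,512). The short ones are at (410,30) and (350,530), and the jar rim is at (120,20). c2 shows the hearth marks at (242,125), (195,465) and (440,422), with the pack at (325,453).

```bash
python3 - <<'E'
from h import *
f=np.load("top.npy",allow_pickle=True).item()
def up(c,s,o): return (np.array(c,float)+.5)/s-.5+np.array(o)
def rep(n,xy):
    e=[np.hypot(*(xy[i]-xy[i-1]))*1e3 for i in range(4)]
    a=[np.degrees(np.arctan2(*(xy[i]-xy[i-1])[::-1]))%90 for i in range(4)]
    print(n,xy.mean(0).round(4),"edges",np.round(e,1),"yaw%90",np.round(a,1))
for n,c in dict(P1=[(25,212),(105,198),(122,285),(42,292)],P2=[(348,205),(425,232),(402,307),(327,280)],P3=[(30,482),(113,461),(133,545),(52,565)]).items():
    rep(n,ray(f,up(c,4.4,(205,145)),.1))
print("holes",ray(f,up([(72,243),(375,256),(80,512)],4.4,(205,145)),.1).round(4))
print("short",ray(f,up([(410,30),(350,530)],4.4,(205,145)),.055).round(4))
M=dict(B=[(195,93),(272,80),(290,155),(212,170)],FL=[(150,430),(228,420),(243,500),(160,515)],FR=[(390,388),(465,375),(490,458),(408,472)])
C=[]
for n,c in M.items():
    xy=ray(f,up(c,4.2,(325,155)),.04); rep(n,xy); C.append(xy.mean(0))
L=np.array([[80,0],[-80,60],[-80,-60]])/1e3
W=np.array(C); Lc=L-L.mean(0); Wc=W-W.mean(0)
H=Lc.T@Wc; th=np.arctan2(H[0,1]-H[1,0],H[0,0]+H[1,1])
Rm=np.array([[np.cos(th),-np.sin(th)],[np.sin(th),np.cos(th)]]); t=W.mean(0)-Rm@L.mean(0)
print("hearth",t.round(4),np.degrees(th),"res",((L@Rm.T+t-W)*1e3).round(1).tolist())
print("outer",end=' ');rep('H',ray(f,up([(60,108),(398,40),(505,475),(130,550)],4.2,(325,155)),.035))
rep("grid",ray(f,up([(147,247),(271,240),(276,391),(148,398)],1.5625,(0,0)),.016))
print("jar",ray(f,up([(363,240)],1.5625,(0,0)),.046),ray(f,up([(120,20)],4.4,(205,145)),.078),ray(f,[(234.2,157.6)],0))
from cell import eyes,models
s=eyes.grab_frame("scene")
print(ray(s,[(292.3,261.3)],0),ray(s,[(109.8,227.8)],0),ray(s,[(373.3,213.3)],0))
# project model tops in scene to check
print(proj(s,[[*t,.04],[*ray(f,[(234.2,157.6)],0)[0],.08]]))
E
```

```text
P1 [0.5482 0.0703] edges [36.4 35.5 39.5 34.9] yaw%90 [14.5 11.8 13.2  6.7]
P2 [ 0.548  -0.0617] edges [34.7 35.8 34.8 34.7] yaw%90 [75.9 72.  74.2 71.6]
P3 [0.4327 0.0615] edges [36.6 36.5 36.9 35.4] yaw%90 [17.5 15.8 15.7 15.4]
holes [[ 0.5498  0.071 ]
 [ 0.5479 -0.0615]
 [ 0.4331  0.0624]]
short [[ 0.6638 -0.0781]
 [ 0.4307 -0.0551]]
B [ 0.6032 -0.2553] edges [39.4 39.  38.5 39.5] yaw%90 [11.7 11.4 12.4 12.7]
FL [ 0.4352 -0.2305] edges [40.5 38.  38.5 40.6] yaw%90 [ 6.4  8.8 10.  11.6]
FR [ 0.459  -0.3477] edges [40.7 37.2 41.  40.4] yaw%90 [10.7 11.3 15.2 11.1]
hearth [ 0.5253 -0.2723] 11.991038485894821 res [[0.3, -0.4], [-0.7, 0.3], [0.4, 0.1]]
outer H [ 0.5225 -0.2705] edges [217.8 173.6 219.2 185.4] yaw%90 [ 8.9 13.3 12.  12.6]
grid [0.5527 0.2597] edges [205.7 168.7 206.7 168.2] yaw%90 [5.5 5.1 5.3 4.7]
jar [[0.65808442 0.05743012]] [[0.65780035 0.05584759]] [[0.66193279 0.05610131]]
[[0.66122174 0.06137503]] [[ 0.52603457 -0.2724742 ]] [[0.55831864 0.25723568]]
[[105.32573908 212.25929529]
 [293.06723409 230.00421657]]
```

```bash
cat >> h.py <<'E'
def go(x,y,z,yaw):
    "print what is left: turn about tool z (0.1 rad), then shift in tool axes (20 mm) after that turn"
    from cell import readout
    s=readout.read_state(); M=R.from_quat(s["tcp_rot"]).as_matrix()
    cur=np.degrees(np.arctan2(M[1,1],M[0,1])); p=np.radians(yaw); d=np.array([x,y,z])-s["tool_pos"]
    dy=(yaw-cur+180)%360-180
    print("t %.2f pos %s yaw %.1f gap %.2f ff %.0f tilt %.2f"%(s["time_s"],s["tool_pos"].round(4),cur,s["finger_gap"],s["finger_force"],np.degrees(np.arccos(-M[2,2]))),"F",s["ft_force"].round(1),"q",s["qpos"].round(2))
    print("turn %.2f  shift x %.2f y %.2f z %.2f"%(-np.radians(dy)*10,(-np.sin(p)*d[0]+np.cos(p)*d[1])*50,(np.cos(p)*d[0]+np.sin(p)*d[1])*50,-d[2]*50))
E
```

Call:
servo_tool(steps="0 0 0 0 0 -0.6 0; -0.9 -0.98 0 0 0 0 0; -0.9 -0.98 0 0 0 0 0; -0.9 -0.98 0 0 0 0 0; -0.9 -0.98 0 0 0 0 0")

```text
time_s: 1.12
tool_pos: [0.2702, 0.5136, 0.2313]
tcp_rot: [0.145, 0.989, 0.0, 0.0]
ft_force: [1.2, -0.2, -0.3]
finger_gap: 0.999
finger_force: 0.0
```

Call:
servo_tool(steps="-0.9 -0.98 0 0 0 0 0; -0.9 -0.98 0 0 0 0 0; -0.9 -0.98 0 0 0 0 0; -0.9 -0.98 0 0 0 0 0; -0.9 -0.98 0 0 0 0 0")

```text
time_s: 1.53
tool_pos: [0.3284, 0.3939, 0.2315]
tcp_rot: [0.145, 0.989, 0.0, 0.0]
ft_force: [1.0, 0.8, 0.0]
finger_gap: 0.998
finger_force: 0.0
```

Call:
servo_tool(steps="-0.9 -0.98 0 0 0 0 0; -0.9 -0.98 0 0 0 0 0; -0.9 -0.98 0 0 0 0 0; -0.9 -0.98 0 0 0 0 0; -0.9 -0.98 0 0 0 0 0")

```text
time_s: 1.95
tool_pos: [0.3866, 0.2742, 0.2316]
tcp_rot: [0.145, 0.989, 0.0, 0.0]
ft_force: [0.3, 0.3, -0.7]
finger_gap: 1.0
finger_force: 0.0
```

Call:
servo_tool(steps="-0.9 -0.98 0 0 0 0 0; -0.9 -0.98 0 0 0 0 0; -0.9 -0.98 0 0 0 0 0; -0.9 -0.98 0 0 0 0 0; -0.9 -0.98 0 0 0 0 0")

```text
time_s: 2.37
tool_pos: [0.4448, 0.1545, 0.2316]
tcp_rot: [0.145, 0.989, 0.0, 0.0]
ft_force: [0.0, -0.4, -0.3]
finger_gap: 0.995
finger_force: 0.0
```

Call:
servo_tool(steps="-0.9 -0.98 0 0 0 0 0; -0.9 -0.98 0 0 0 0 0; -0.9 -0.98 0 0 0 0 0; -0.9 -0.98 0 0 0 0 0; -0.9 -0.98 0 0 0 0 0")

```text
time_s: 2.78
tool_pos: [0.5029, 0.0347, 0.2315]
tcp_rot: [0.145, 0.989, 0.0, 0.0]
ft_force: [0.1, 0.8, -0.7]
finger_gap: 0.999
finger_force: 0.0
```

```bash
python3 - <<'E'
from h import *
from cell import eyes,models
go(.548,-.0617,.17,73.5)
f=eyes.grab_frame("wrist"); cv2.imwrite("pics/w1.png",cv2.resize(f["img"][:,:,::-1],(768,576)))
print(f["world_from_camera"].round(3),f["fx"])
for n in("prop_a","short_prop_a","jar"):
  for r in models.pinpoint(f,n): print(n,r["p"],r["location"],ray(f,[r["location"][::-1]],0))
print(proj(f,box(.548,-.0617,np.radians(73.5),.036,.036,.1))*1.5)
E
```

```text
t 2.78 pos [0.5029 0.0347 0.2315] yaw 73.3 gap 1.00 ff 0 tilt 0.03 F [ 0.1  0.8 -0.7] q [-0.18  0.42  0.08  1.92 -0.05  0.8   1.2 ]
turn -0.03  shift x -3.53 y -3.98 z 3.08
[[ 0.286 -0.917 -0.279  0.432]
 [ 0.958  0.274  0.082  0.055]
 [ 0.001 -0.291  0.957  0.373]
 [ 0.     0.     0.     1.   ]] 286.3440443935499
prop_a 0.98 [104.6, 261.5] [[0.43162701 0.06600922]]
prop_a 0.95 [9.8, 329.7] [[0.35494371 0.16907937]]
prop_a 0.74 [214.3, 199.3] [[ 0.54664675 -0.0573805 ]]
prop_a 0.65 [188.9, 289.6] [[0.54706189 0.07213735]]
short_prop_a 0.78 [131.7, 170.9] [[ 0.43025276 -0.05393182]]
short_prop_a 0.71 [285.7, 211.8] [[ 0.66031168 -0.07829618]]
jar 0.69 [262.7, 297.8] [[0.65955551 0.05540249]]
[[245.09948262 398.03087111]
 [295.24745483 397.90345447]
 [292.13232505 351.98270825]
 [240.21948889 352.11061247]]
```

View pics/w1.png

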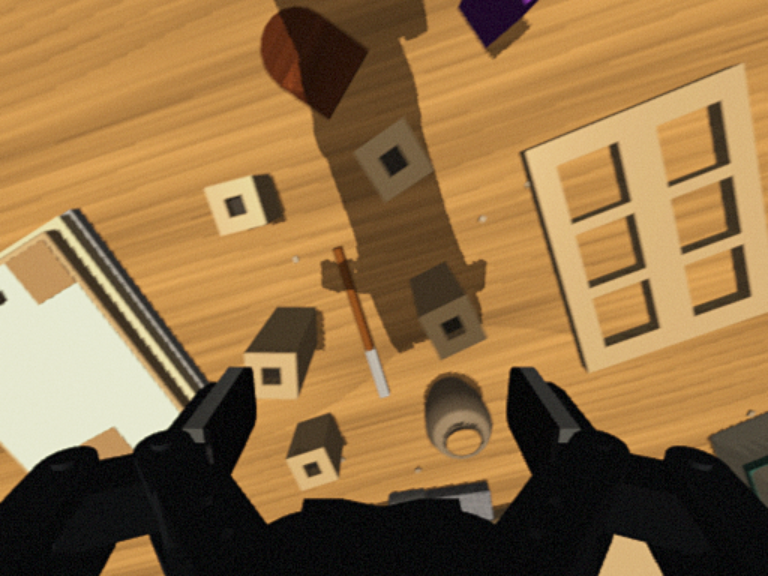

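The wrist picture shows the prop P2 top at (271,375), where I predicted it. It is tall, with a long dark side. The short ones are at (237,205) and (313,467), the jar at (460,425).

Call:
servo_tool(steps="-0.88 -1 0 0 0 0 0; -0.88 -1 0 0 0 0 0; -0.88 -1 0 0 0 0 0; -0.88 -0.98 0 0 0 0 0; 0 0 1 0 0 0 0")

```text
time_s: 3.4
tool_pos: [0.5514, -0.0654, 0.2144]
tcp_rot: [0.147, 0.989, -0.001, 0.005]
ft_force: [1.7, -0.5, 0.0]
finger_gap: 0.999
finger_force: 0.0
```

Call:
servo_tool(steps="0 0 1 0 0 0 0; 0 0 1 0 0 0 0; 0 0 1 0 0 0 0; 0 0 1 0 0 0 0; 0 0 1 0 0 0 0")

```text
time_s: 3.82
tool_pos: [0.5468, -0.0584, 0.1105]
tcp_rot: [0.144, 0.99, 0.001, -0.0]
ft_force: [0.9, -0.6, 0.7]
finger_gap: 0.999
finger_force: 0.0
```

Call:
servo_tool(steps="0 0 1 0 0 0 0; 0 0 1 0 0 0 0; 0 0 0 0 0 0 1; 0 0 0 0 0 0 1; 0 0 0 0 0 0 1")

```text
time_s: 4.23
tool_pos: [0.5475, -0.0596, 0.0722]
tcp_rot: [0.144, 0.99, 0.0, 0.001]
ft_force: [0.6, -0.1, 0.5]
finger_gap: 0.604
finger_force: 0.0
```

Call:
servo_tool(steps="0 0 0 0 0 0 1; 0 0 0 0 0 0 1; 0 0 0 0 0 0 1; 0 0 0 0 0 0 1; 0 0 0 0 0 0 1")

```text
time_s: 4.65
tool_pos: [0.5481, -0.0601, 0.0728]
tcp_rot: [0.145, 0.989, 0.0, 0.001]
ft_force: [-0.5, 1.5, 6.9]
finger_gap: 0.41
finger_force: 60.6
```

```bash
python3 - <<'E'
from h import *
go(.6035,-.2557,.19,102)
E
```

```text
t 4.65 pos [ 0.5481 -0.0601  0.0728] yaw 73.4 gap 0.41 ff 61 tilt 0.17 F [-0.5  1.5  6.9] q [ 0.02  0.72  0.06  1.93 -0.08  0.5   1.41]
turn -5.00  shift x -0.67 y -10.14 z -5.86
```

Call:
servo_tool(steps="0 0 -1 0 0 0 1; 0 0 -1 0 0 -1 1; 0 0 -1 0 0 -1 1; 0 0 -1 0 0 -1 1; 0 0 -1 0 0 -1 1")

```text
time_s: 5.07
tool_pos: [0.5465, -0.0607, 0.1725]
tcp_rot: [-0.057, 0.998, -0.0, -0.0]
ft_force: [0.2, -0.3, -2.3]
finger_gap: 0.413
finger_force: 60.6
```

Call:
servo_tool(steps="0 0 0 0 0 -1 1; -0.07 -1 0 0 0 0 1; -0.07 -1 0 0 0 0 1; -0.07 -1 0 0 0 0 1; -0.07 -1 0 0 0 0 1")

```text
time_s: 5.48
tool_pos: [0.5689, -0.1386, 0.1717]
tcp_rot: [-0.104, 0.995, -0.0, -0.0]
ft_force: [0.1, -0.1, -2.6]
finger_gap: 0.415
finger_force: 60.3
```

Call:
servo_tool(steps="-0.07 -1 0 0 0 0 1; -0.07 -1 0 0 0 0 1; -0.07 -1 0 0 0 0 1; -0.07 -1 0 0 0 0 1; -0.07 -1 0 0 0 0 1")

```text
time_s: 5.9
tool_pos: [0.5963, -0.2351, 0.1714]
tcp_rot: [-0.104, 0.995, -0.0, -0.0]
ft_force: [-0.2, -0.1, -2.1]
finger_gap: 0.412
finger_force: 60.3
```

Call:
servo_tool(steps="-0.04 -0.6 0 0 0 0 1; -0.03 -0.5 0 0 0 0 1; 0 0 0 0 0 0 1; 0 0 0 0 0 0 1")

```text
time_s: 6.23
tool_pos: [0.6022, -0.2546, 0.1711]
tcp_rot: [-0.104, 0.995, 0.0, -0.0]
ft_force: [0.7, -0.7, -1.3]
finger_gap: 0.41
finger_force: 60.5
```

```bash
python3 - <<'E'
from h import *
from cell import eyes
go(.6035,-.2557,.115,102)
f=eyes.grab_frame("wrist"); cv2.imwrite("pics/w2.png",cv2.resize(f["img"][:,:,::-1],(768,576)))
th=np.radians(12);c,s=np.cos(th),np.sin(th)
for L in [(-80,60),(-80,-60),(80,0)]:
    x=.5253+(c*L[0]-s*L[1])/1e3; y=-.2723+(s*L[0]+c*L[1])/1e3; print(x,y,(proj(f,box(x,y,th,.04,.04,.04))*1.5).round().tolist())
E
```

```text
t 6.23 pos [ 0.6022 -0.2546  0.1711] yaw 102.0 gap 0.41 ff 60 tilt 0.07 F [ 0.7 -0.7 -1.3] q [ 0.41  0.7  -0.09  1.56  0.07  0.88  2.07]
turn -0.01  shift x -0.05 y -0.06 z 2.80
0.43457349049223 -0.2302440792213924 [[453.0, -43.0], [450.0, 41.0], [521.0, 41.0], [528.0, -43.0]]
0.4595228933903611 -0.34762179130944904 [[229.0, -43.0], [236.0, 41.0], [308.0, 41.0], [304.0, -43.0]]
0.6035518080587045 -0.25566706473457923 [[348.0, 251.0], [349.0, 309.0], [409.0, 309.0], [410.0, 251.0]]
```

View pics/w2.png

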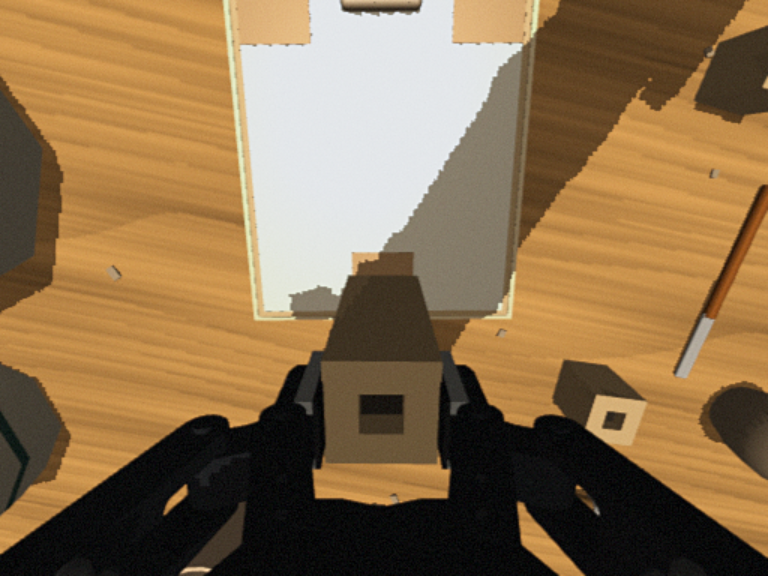

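The wrist picture shows P2 held upright over the back mark (mark at 352–414, 252). The front marks end at row 43, within 2 mm of the prediction and about 1–2 mm further along +y.

Call:
servo_tool(steps="-0.05 0 1 0 0 0 1; 0 0 1 0 0 0 1; 0 0 0.6 0 0 0 1; 0 0 0.28 0 0 0 1; 0 0 0 0 0 0 1")

```text
time_s: 6.7
tool_pos: [0.6034, -0.2533, 0.1137]
tcp_rot: [-0.105, 0.994, 0.001, -0.0]
ft_force: [0.3, 0.5, -1.1]
finger_gap: 0.411
finger_force: 60.4
```

Call:
servo_tool(steps="0 0 0 0 0 0 0.3; 0 0 0 0 0 0 0; 0 0 0 0 0 0 0; 0 0 0 0 0 0 0; 0 0 -0.5 0 0 0 0")

```text
time_s: 7.12
tool_pos: [0.6023, -0.2546, 0.1225]
tcp_rot: [-0.104, 0.995, 0.001, -0.001]
ft_force: [-0.1, -0.6, 0.7]
finger_gap: 0.997
finger_force: 0.0
```

Call:
servo_tool(steps="0 0 -1 0 0 0 0; 0 0 -1 0 0 0 0; 0 0 -1 0 0 0 0")

```text
time_s: 7.37
tool_pos: [0.6036, -0.2551, 0.1852]
tcp_rot: [-0.104, 0.995, -0.0, 0.0]
ft_force: [-0.2, -1.2, -0.1]
finger_gap: 1.0
finger_force: 0.0
```

```bash
python3 - <<'E'
from h import *
go(.549,.0705,.20,102)
E
```

```text
t 7.37 pos [ 0.6036 -0.2551  0.1852] yaw 102.0 gap 1.00 ff 0 tilt 0.01 F [-0.2 -1.2 -0.1] q [ 0.41  0.68 -0.09  1.55  0.07  0.91  2.08]
turn -0.00  shift x -0.72 y 16.49 z -0.74
```

Call:
servo_tool(steps="-0.04 0.98 0 0 0 0 0; -0.04 0.98 0 0 0 0 0; -0.04 0.98 0 0 0 0 0; -0.04 0.98 0 0 0 0 0; -0.04 0.98 0 0 0 0 0")

```text
time_s: 7.78
tool_pos: [0.5872, -0.1576, 0.1848]
tcp_rot: [-0.104, 0.995, -0.0, 0.001]
ft_force: [0.9, -0.3, -0.5]
finger_gap: 1.001
finger_force: 0.0
```

Call:
servo_tool(steps="-0.04 0.98 0 0 0 0 0; -0.04 0.98 0 0 0 0 0; -0.04 0.98 0 0 0 0 0; -0.04 0.98 0 0 0 0 0; -0.04 0.98 0 0 0 0 0")

```text
time_s: 8.2
tool_pos: [0.5708, -0.0608, 0.1847]
tcp_rot: [-0.104, 0.995, -0.0, 0.001]
ft_force: [-1.1, -0.2, 0.1]
finger_gap: 1.002
finger_force: 0.0
```

Call:
servo_tool(steps="-0.04 0.98 0 0 0 0 0; -0.04 0.98 0 0 0 0 0; -0.04 0.98 0 0 0 0 0; -0.04 0.98 0 0 0 0 0; -0.04 0.98 0 0 0 0 0")

```text
time_s: 8.62
tool_pos: [0.5544, 0.036, 0.1847]
tcp_rot: [-0.104, 0.995, 0.0, 0.001]
ft_force: [-0.4, 0.4, -0.6]
finger_gap: 0.999
finger_force: 0.0
```

Call:
servo_tool(steps="-0.06 0.9 0 0 0 0 0; -0.06 0.9 0 0 0 0 0; 0 0 0 0 0 0 0; 0 0 0 0 0 0 0")

```text
time_s: 8.95
tool_pos: [0.5493, 0.0717, 0.1845]
tcp_rot: [-0.106, 0.994, 0.0, 0.001]
ft_force: [-0.9, -0.9, -0.1]
finger_gap: 0.997
finger_force: 0.0
```

```bash
python3 - <<'E'
from h import *
from cell import eyes
go(.549,.0705,.072,102)
f=eyes.grab_frame("wrist"); cv2.imwrite("pics/w3.png",cv2.resize(f["img"][:,:,::-1],(768,576)))
print((proj(f,box(.549,.0705,np.radians(12),.036,.036,.1))*1.5).round().tolist())
print((proj(f,[.66,.057,.08])*1.5).round(),(proj(f,box(.6035,-.2557,np.radians(12),.036,.036,.14))*1.5).round().tolist())
E
```

```text
t 8.95 pos [0.5493 0.0717 0.1845] yaw 102.1 gap 1.00 ff 0 tilt 0.06 F [-0.9 -0.9 -0.1] q [-0.13  0.55 -0.08  1.84  0.06  0.76  1.54]
turn 0.02  shift x 0.03 y -0.06 z 5.62
[[346.0, 268.0], [347.0, 330.0], [411.0, 330.0], [412.0, 268.0]]
[[325. 441.]] [[-413.0, 256.0], [-371.0, 332.0], [-293.0, 332.0], [-331.0, 256.0]]
```

View pics/w3.png

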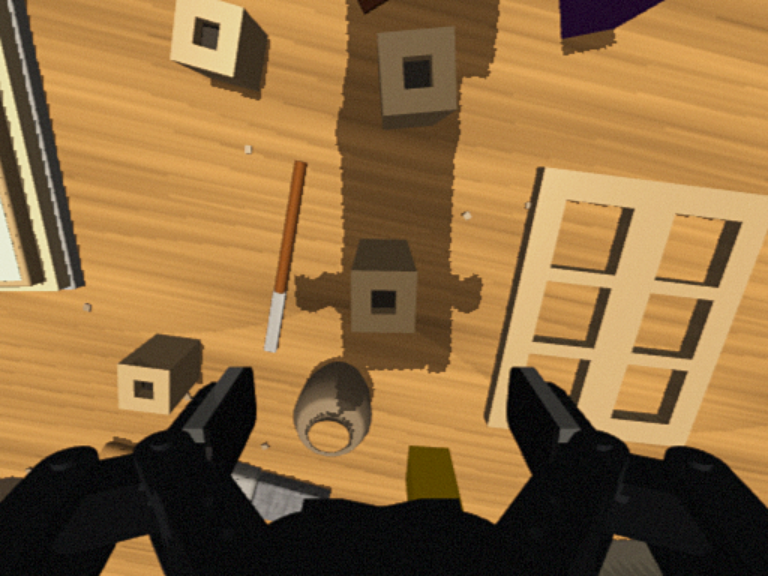

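Wrist picture: the tall prop P1 is at (383,301) with its dark side visible, about 2 mm right of the prediction, and the jar mouth is at (328,436) as predicted. I'll close on P1.

Call:
servo_tool(steps="0 0 1 0 0 0 0; 0 0 1 0 0 0 0; 0 0 1 0 0 0 0; 0 0 1 0 0 0 0; 0 0 1 0 0 0 0")

```text
time_s: 9.42
tool_pos: [0.5497, 0.0687, 0.0832]
tcp_rot: [-0.103, 0.995, -0.001, 0.0]
ft_force: [0.2, -0.5, 0.2]
finger_gap: 0.996
finger_force: 0.0
```

Call:
servo_tool(steps="0 0 0.6 0 0 0 0; 0 0 0 0 0 0 1; 0 0 0 0 0 0 1; 0 0 0 0 0 0 1; 0 0 0 0 0 0 1")

```text
time_s: 9.83
tool_pos: [0.5501, 0.0704, 0.0728]
tcp_rot: [-0.104, 0.995, -0.0, 0.001]
ft_force: [-0.2, 1.0, 0.8]
finger_gap: 0.453
finger_force: 0.5
```

Call:
servo_tool(steps="0 0 0 0 0 0 1; 0 0 0 0 0 0 1; 0 0 0 0 0 0 1; 0 0 0 0 0 0 1")

```text
time_s: 10.17
tool_pos: [0.5501, 0.0708, 0.073]
tcp_rot: [-0.104, 0.995, -0.0, 0.001]
ft_force: [-1.1, -0.2, 6.6]
finger_gap: 0.417
finger_force: 59.6
```

```bash
python3 - <<'E'
from h import *
from cell import eyes,readout
go(.459,-.347,.18,102)
f=eyes.grab_frame("wrist"); cv2.imwrite("pics/w4.png",cv2.resize(f["img"][180:340,180:340,::-1],(640,640))[:600])
p=readout.read_state()["tool_pos"]
print(((proj(f,box(p[0],p[1],np.radians(12),.036,.036,.1))-180+.5)*4-.5).round().tolist())
E
```

```text
t 10.17 pos [0.5501 0.0708 0.073 ] yaw 102.0 gap 0.42 ff 60 tilt 0.14 F [-1.1 -0.2  6.6] q [-0.14  0.72 -0.06  1.92  0.08  0.51  1.52]
turn -0.00  shift x 8.80 y -19.49 z -5.35
[[136.0, 245.0], [149.0, 520.0], [451.0, 520.0], [464.0, 245.0]]
```

View pics/w4.png

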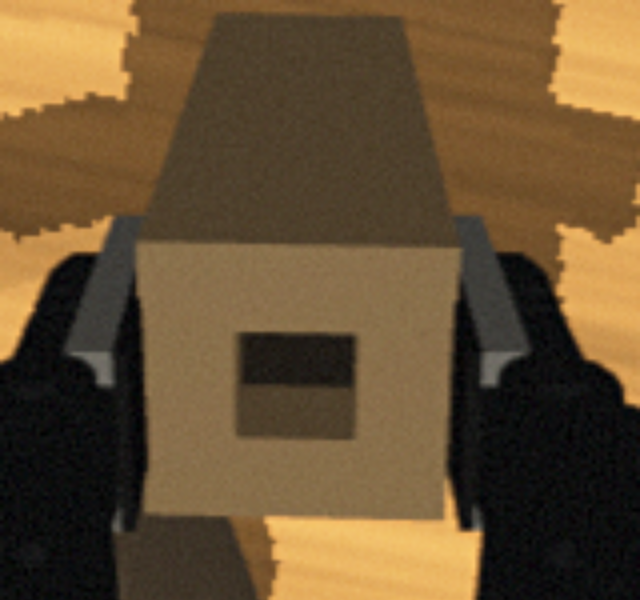

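The held P1's top lines up with the TCP projection to within 1 mm, so I trust the wrist camera and shift the hearth estimate to (0.5255, -0.2707). Next I carry P1 to the right front mark.

Call:
servo_tool(steps="0 0 -1 0 0 0 1; 0 0 -1 0 0 0 1; 0 0 -1 0 0 0 1; 0 0 -1 0 0 0 1; 0 0 -1 0 0 0 1")

```text
time_s: 10.63
tool_pos: [0.5487, 0.0707, 0.1727]
tcp_rot: [-0.104, 0.995, -0.0, -0.0]
ft_force: [0.5, -0.5, -1.3]
finger_gap: 0.415
finger_force: 60.2
```

Call:
servo_tool(steps="0 0 -0.6 0 0 0 1; 0.44 -0.97 0 0 0 0 1; 0.44 -0.97 0 0 0 0 1; 0.44 -0.97 0 0 0 0 1; 0.44 -0.97 0 0 0 0 1")

```text
time_s: 11.05
tool_pos: [0.5302, -0.0133, 0.1839]
tcp_rot: [-0.105, 0.995, -0.0, -0.0]
ft_force: [-0.9, -0.5, -1.7]
finger_gap: 0.41
finger_force: 60.3
```

Call:
servo_tool(steps="0.44 -0.97 0 0 0 0 1; 0.44 -0.97 0 0 0 0 1; 0.44 -0.97 0 0 0 0 1; 0.44 -0.97 0 0 0 0 1; 0.44 -0.97 0 0 0 0 1")

```text
time_s: 11.47
tool_pos: [0.5073, -0.1174, 0.1838]
tcp_rot: [-0.104, 0.995, -0.0, -0.0]
ft_force: [0.2, -1.4, -1.8]
finger_gap: 0.409
finger_force: 60.4
```

Call:
servo_tool(steps="0.44 -0.97 0 0 0 0 1; 0.44 -0.97 0 0 0 0 1; 0.44 -0.97 0 0 0 0 1; 0.44 -0.97 0 0 0 0 1; 0.44 -0.97 0 0 0 0 1")

```text
time_s: 11.88
tool_pos: [0.4844, -0.2214, 0.1838]
tcp_rot: [-0.104, 0.995, 0.0, -0.0]
ft_force: [0.4, 0.2, -2.0]
finger_gap: 0.41
finger_force: 60.4
```

Call:
servo_tool(steps="0.44 -0.97 0 0 0 0 1; 0.44 -0.97 0 0 0 0 1; 0.44 -0.97 0 0 0 0 1; 0.44 -0.97 0 0 0 0 1; 0.44 -0.97 0 0 0 0 1")

```text
time_s: 12.3
tool_pos: [0.4614, -0.3254, 0.1837]
tcp_rot: [-0.104, 0.995, 0.0, -0.0]
ft_force: [0.3, -0.1, -2.2]
finger_gap: 0.414
finger_force: 60.4
```

Call:
servo_tool(steps="0.4 -0.97 0 0 0 0 1; 0 0 0 0 0 0 1; 0 0 0 0 0 0 1; 0 0 0 0 0 0 1")

```text
time_s: 12.63
tool_pos: [0.4582, -0.3443, 0.1835]
tcp_rot: [-0.105, 0.995, 0.001, -0.0]
ft_force: [-0.4, 0.2, -1.1]
finger_gap: 0.409
finger_force: 60.3
```

```bash
python3 - <<'E'
from h import *
go(.4597,-.346,.1135,102)
E
```

```text
t 12.63 pos [ 0.4582 -0.3443  0.1835] yaw 102.0 gap 0.41 ff 60 tilt 0.06 F [-0.4  0.2 -1.1] q [ 0.66  0.58 -0.1   1.79  0.07  0.78  2.31]
turn 0.00  shift x -0.05 y -0.10 z 3.50
```

Call:
servo_tool(steps="-0.05 -0.08 1 0 0 0 1; 0 0 1 0 0 0 1; 0 0 1 0 0 0 1; 0 0 0.47 0 0 0 1; 0 0 0 0 0 0 1")

```text
time_s: 13.05
tool_pos: [0.4596, -0.3438, 0.1134]
tcp_rot: [-0.106, 0.994, 0.002, -0.001]
ft_force: [-0.1, 0.2, -1.6]
finger_gap: 0.413
finger_force: 59.9
```

Call:
servo_tool(steps="0 0 0 0 0 0 0.3; 0 0 0 0 0 0 0; 0 0 0 0 0 0 0; 0 0 0 0 0 0 0; 0 0 -0.5 0 0 0 0")

```text
time_s: 13.47
tool_pos: [0.4587, -0.3459, 0.1235]
tcp_rot: [-0.104, 0.995, 0.001, -0.001]
ft_force: [-0.2, 0.8, -0.6]
finger_gap: 1.002
finger_force: 0.0
```

Call:
servo_tool(steps="0 0 -1 0 0 0 0; 0 0 -1 0 0 0 0; 0 0 -1 0 0 0 0; 0 0 0 0 0 0 0")

```text
time_s: 13.8
tool_pos: [0.4619, -0.3482, 0.1891]
tcp_rot: [-0.104, 0.995, -0.003, 0.003]
ft_force: [1.3, -0.8, 1.2]
finger_gap: 0.999
finger_force: 0.0
```

```bash
python3 - <<'E'
from h import *
go(.4335,.063,.185,106)
E
```

```text
t 13.80 pos [ 0.4619 -0.3482  0.1891] yaw 102.0 gap 1.00 ff 0 tilt 0.47 F [ 1.3 -0.8  1.2] q [ 0.66  0.57 -0.1   1.77  0.07  0.79  2.31]
turn -0.70  shift x -4.30 y 20.15 z 0.20
```

Call:
servo_tool(steps="0 0 0 0 0 -0.7 0; -0.2 0.96 0 0 0 0 0; -0.2 0.96 0 0 0 0 0; -0.2 0.96 0 0 0 0 0; -0.2 0.96 0 0 0 0 0")

```text
time_s: 14.22
tool_pos: [0.4536, -0.2675, 0.1846]
tcp_rot: [-0.139, 0.99, -0.0, 0.0]
ft_force: [0.6, 0.4, 0.6]
finger_gap: 1.0
finger_force: 0.0
```

Call:
servo_tool(steps="-0.2 0.96 0 0 0 0 0; -0.2 0.96 0 0 0 0 0; -0.2 0.96 0 0 0 0 0; -0.2 0.96 0 0 0 0 0; -0.2 0.96 0 0 0 0 0")

```text
time_s: 14.63
tool_pos: [0.4465, -0.1696, 0.1847]
tcp_rot: [-0.139, 0.99, -0.0, 0.0]
ft_force: [0.7, 0.2, 0.5]
finger_gap: 0.999
finger_force: 0.0
```

Call:
servo_tool(steps="-0.2 0.96 0 0 0 0 0; -0.2 0.96 0 0 0 0 0; -0.2 0.96 0 0 0 0 0; -0.2 0.96 0 0 0 0 0; -0.2 0.96 0 0 0 0 0")

```text
time_s: 15.05
tool_pos: [0.4393, -0.0718, 0.1847]
tcp_rot: [-0.139, 0.99, -0.0, 0.0]
ft_force: [0.1, 0.2, -0.8]
finger_gap: 0.997
finger_force: 0.0
```

Call:
servo_tool(steps="-0.2 0.96 0 0 0 0 0; -0.2 0.96 0 0 0 0 0; -0.2 0.96 0 0 0 0 0; -0.2 0.96 0 0 0 0 0; -0.2 0.96 0 0 0 0 0")

```text
time_s: 15.47
tool_pos: [0.4321, 0.026, 0.1847]
tcp_rot: [-0.139, 0.99, -0.0, 0.0]
ft_force: [-0.2, 0.4, 0.2]
finger_gap: 0.997
finger_force: 0.0
```

Call:
servo_tool(steps="-0.2 0.96 0 0 0 0 0; -0.2 0.9 0 0 0 0 0; 0 0 0 0 0 0 0; 0 0 0 0 0 0 0; 0 0 0 0 0 0 0")

```text
time_s: 15.88
tool_pos: [0.4296, 0.0624, 0.1845]
tcp_rot: [-0.139, 0.99, -0.0, 0.0]
ft_force: [0.5, 0.6, -0.4]
finger_gap: 1.0
finger_force: 0.0
```

```bash
python3 - <<'E'
from h import *
from cell import eyes
go(.4335,.063,.072,106)
f=eyes.grab_frame("wrist"); cv2.imwrite("pics/w5.png",cv2.resize(f["img"][:,:,::-1],(768,576)))
print((proj(f,box(.4335,.063,np.radians(16),.036,.036,.1))*1.5).round().tolist())
E
```

```text
t 15.88 pos [0.4296 0.0624 0.1845] yaw 106.0 gap 1.00 ff 0 tilt 0.03 F [ 0.5  0.6 -0.4] q [-0.12  0.4  -0.12  2.14  0.08  0.6   1.55]
turn -0.01  shift x -0.20 y -0.02 z 5.62
[[347.0, 276.0], [349.0, 338.0], [412.0, 338.0], [414.0, 276.0]]
```

View pics/w5.png

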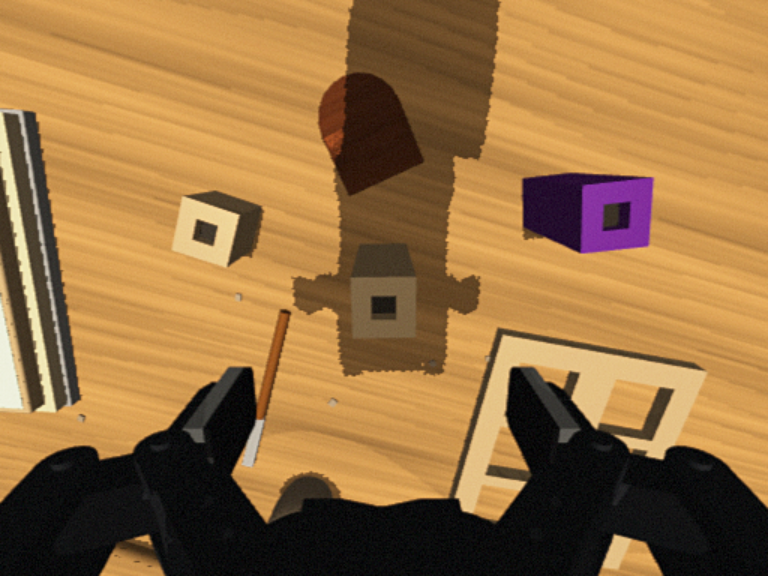

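The prop P3 is square in view at (383,307), within 2 mm of the prediction. The short one is off at (218,230) and purple at (617,213), both clear. I'll descend and grip.

Call:
servo_tool(steps="-0.2 0.04 1 0 0 0 0; 0 0 1 0 0 0 0; 0 0 1 0 0 0 0; 0 0 1 0 0 0 0; 0 0 1 0 0 0 0")

```text
time_s: 16.35
tool_pos: [0.4335, 0.0636, 0.0836]
tcp_rot: [-0.138, 0.99, -0.0, 0.0]
ft_force: [-0.9, -0.5, -0.6]
finger_gap: 0.998
finger_force: 0.0
```

Call:
servo_tool(steps="0 0 0.6 0 0 0 0; 0 0 0 0 0 0 1; 0 0 0 0 0 0 1; 0 0 0 0 0 0 1; 0 0 0 0 0 0 1")

```text
time_s: 16.77
tool_pos: [0.434, 0.0647, 0.0732]
tcp_rot: [-0.139, 0.99, 0.0, 0.001]
ft_force: [-0.2, 0.2, 0.1]
finger_gap: 0.452
finger_force: 0.0
```

Call:
servo_tool(steps="0 0 0 0 0 0 1; 0 0 0 0 0 0 1; 0 0 0 0 0 0 1; 0 0 0 0 0 0 1")

```text
time_s: 17.1
tool_pos: [0.4342, 0.0649, 0.0734]
tcp_rot: [-0.139, 0.99, -0.0, 0.001]
ft_force: [-0.2, -1.1, 6.3]
finger_gap: 0.416
finger_force: 60.7
```

Call:
servo_tool(steps="0 0 -1 0 0 0 1; 0 0 -1 0 0 0 1; 0 0 -1 0 0 0 1; 0 0 -1 0 0 0 1; 0 0 -1 0 0 0.7 1")

```text
time_s: 17.52
tool_pos: [0.4328, 0.0648, 0.1736]
tcp_rot: [-0.104, 0.995, 0.0, -0.0]
ft_force: [1.5, -0.2, -2.1]
finger_gap: 0.41
finger_force: 60.8
```

```bash
python3 - <<'E'
from h import *
go(.4350,-.2286,.18,102)
E
```

```text
t 17.52 pos [0.4328 0.0648 0.1736] yaw 102.0 gap 0.41 ff 61 tilt 0.02 F [ 1.5 -0.2 -2.1] q [-0.14  0.43 -0.1   2.15  0.07  0.57  1.49]
turn -0.01  shift x 2.94 y -14.37 z -0.32
```

Call:
servo_tool(steps="0.2 -0.96 -0.3 0 0 0 1; 0.2 -0.96 0 0 0 0 1; 0.2 -0.96 0 0 0 0 1; 0.2 -0.96 0 0 0 0 1; 0.2 -0.96 0 0 0 0 1")

```text
time_s: 17.93
tool_pos: [0.4332, -0.034, 0.1787]
tcp_rot: [-0.105, 0.995, -0.0, 0.0]
ft_force: [-0.1, -0.1, -1.9]
finger_gap: 0.408
finger_force: 60.7
```

Call:
servo_tool(steps="0.2 -0.96 0 0 0 0 1; 0.2 -0.96 0 0 0 0 1; 0.2 -0.96 0 0 0 0 1; 0.2 -0.96 0 0 0 0 1; 0.2 -0.96 0 0 0 0 1")

```text
time_s: 18.35
tool_pos: [0.4335, -0.1321, 0.1786]
tcp_rot: [-0.104, 0.995, 0.0, -0.0]
ft_force: [0.4, -0.2, -2.4]
finger_gap: 0.411
finger_force: 60.7
```

Call:
servo_tool(steps="0.2 -0.96 0 0 0 0 1; 0.2 -0.96 0 0 0 0 1; 0.2 -0.96 0 0 0 0 1; 0.2 -0.96 0 0 0 0 1; 0.14 -0.93 0 0 0 0 1")

```text
time_s: 18.77
tool_pos: [0.4346, -0.2294, 0.1785]
tcp_rot: [-0.104, 0.995, 0.0, -0.0]
ft_force: [-0.0, -0.5, -1.9]
finger_gap: 0.407
finger_force: 60.7
```

Call:
servo_tool(steps="0 0 0 0 0 0 1; 0 0 0 0 0 0 1; 0 0 0 0 0 0 1")

```text
time_s: 19.02
tool_pos: [0.4349, -0.2276, 0.1783]
tcp_rot: [-0.104, 0.995, 0.0, -0.0]
ft_force: [0.4, -0.0, -2.3]
finger_gap: 0.41
finger_force: 60.8
```

```bash
python3 - <<'E'
from h import *
go(.4350,-.2286,.1138,102)
E
```

```text
t 19.02 pos [ 0.4349 -0.2276  0.1783] yaw 102.0 gap 0.41 ff 61 tilt 0.06 F [ 0.4 -0.  -2.3] q [ 0.5   0.48 -0.11  2.01  0.08  0.66  2.12]
turn -0.00  shift x 0.01 y -0.05 z 3.22
```

Call:
servo_tool(steps="0 -0.05 1 0 0 0 1; 0 0 1 0 0 0 1; 0 0 0.8 0 0 0 1; 0 0 0.41 0 0 0 1; 0 0 0 0 0 0 1")

```text
time_s: 19.43
tool_pos: [0.4354, -0.2277, 0.1137]
tcp_rot: [-0.106, 0.994, 0.001, -0.001]
ft_force: [-0.8, 0.2, -3.7]
finger_gap: 0.407
finger_force: 62.0
```

Call:
servo_tool(steps="0 0 0 0 0 0 0.3; 0 0 0 0 0 0 0; 0 0 0 0 0 0 0; 0 0 0 0 0 0 0; 0 0 -0.5 0 0 0 0")

```text
time_s: 19.85
tool_pos: [0.4347, -0.2289, 0.1235]
tcp_rot: [-0.104, 0.995, 0.001, -0.001]
ft_force: [-0.9, 0.3, 0.2]
finger_gap: 0.997
finger_force: 0.0
```

Call:
servo_tool(steps="0 0 -1 0 0 0 0; 0 0 -1 0 0 0 0; 0 0 -1 0 0 0 0; 0 0 -0.5 0 0 0 0; 0 0 0 0 0 0 0")

```text
time_s: 20.27
tool_pos: [0.4372, -0.2302, 0.1971]
tcp_rot: [-0.104, 0.995, -0.002, 0.002]
ft_force: [0.9, 0.9, 0.4]
finger_gap: 0.998
finger_force: 0.0
```

```bash
python3 - <<'E'
from h import *
go(.66,.057,.19,102)
E
```

```text
t 20.27 pos [ 0.4372 -0.2302  0.1971] yaw 102.0 gap 1.00 ff 0 tilt 0.33 F [0.9 0.9 0.4] q [ 0.51  0.45 -0.11  1.98  0.08  0.7   2.13]
turn -0.00  shift x -13.88 y 11.73 z 0.36
```

Call:
servo_tool(steps="-0.99 0.84 0 0 0 0 0; -0.99 0.84 0 0 0 0 0; -0.99 0.84 0 0 0 0 0; -0.99 0.84 0 0 0 0 0; -0.99 0.84 0 0 0 0 0")

```text
time_s: 20.68
tool_pos: [0.5152, -0.1256, 0.1938]
tcp_rot: [-0.104, 0.995, 0.0, -0.0]
ft_force: [0.4, -0.1, 0.4]
finger_gap: 0.997
finger_force: 0.0
```

Call:
servo_tool(steps="-0.99 0.84 0 0 0 0 0; -0.99 0.84 0 0 0 0 0; -0.99 0.84 0 0 0 0 0; -0.99 0.84 0 0 0 0 0; -0.99 0.84 0 0 0 0 0")

```text
time_s: 21.1
tool_pos: [0.5945, -0.0228, 0.1936]
tcp_rot: [-0.104, 0.995, 0.0, -0.001]
ft_force: [-0.3, -0.2, 0.4]
finger_gap: 1.003
finger_force: 0.0
```

Call:
servo_tool(steps="-0.99 0.84 0 0 0 0 0; -0.99 0.84 0 0 0 0 0; -0.95 0.84 0 0 0 0 0; -0.9 0.84 0 0 0 0 0; 0 0 0 0 0 0 0")

```text
time_s: 21.52
tool_pos: [0.6571, 0.0646, 0.1933]
tcp_rot: [-0.108, 0.994, 0.002, 0.001]
ft_force: [-0.4, 0.9, -0.3]
finger_gap: 1.0
finger_force: 0.0
```

Call:
servo_tool(steps="0 0 0 0 0 0 0; 0 0 0 0 0 0 0")

```text
time_s: 21.68
tool_pos: [0.6545, 0.0568, 0.1934]
tcp_rot: [-0.104, 0.995, -0.0, -0.001]
ft_force: [0.5, -0.8, 0.1]
finger_gap: 1.005
finger_force: 0.0
```

```bash
python3 - <<'E'
from h import *
from cell import eyes,models
go(.658,.058,.028,102)
f=eyes.grab_frame("wrist"); cv2.imwrite("pics/w6.png",cv2.resize(f["img"][:,:,::-1],(768,576)))
a=np.linspace(0,2*np.pi,36,endpoint=False); 
for r,z in((.014,.08),(.029,.046)):
    q=proj(f,np.c_[.658+r*np.cos(a),.058+r*np.sin(a),a*0+z])*1.5; print(q.min(0).round(),q.max(0).round())
for r in models.pinpoint(f,"jar"): print(r["p"],ray(f,[r["location"][::-1]],0))
print(models.search_frame(f,"jar"))
E
```

```text
t 21.68 pos [0.6545 0.0568 0.1934] yaw 102.0 gap 1.00 ff 0 tilt 0.13 F [ 0.5 -0.8  0.1] q [-0.08  0.68 -0.09  1.53  0.07  0.94  1.59]
turn -0.01  shift x -0.18 y 0.02 z 8.27
[359. 270.] [404. 314.]
[340. 237.] [423. 317.]
0.86 [[0.66030902 0.05705185]]
[{'box': [226.0, 158.9, 54.2, 56.4], 'p': 0.74}]
```

View pics/w6.png

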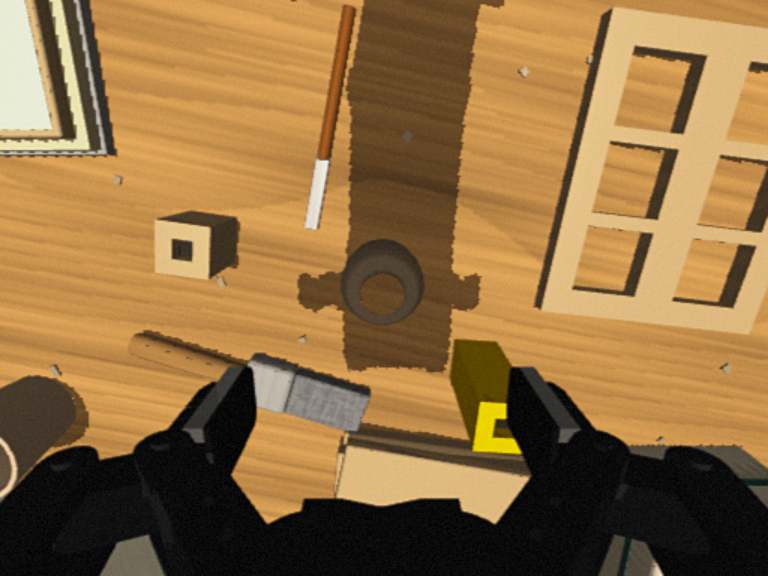

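The jar is centred at about (382,283) as predicted, and the yellow look-alike at (495,425) stays clear of the fingers. I'll descend and grip at the belly.

Call:
servo_tool(steps="-0.2 0.02 1 0 0 0 0; 0 0 1 0 0 0 0; 0 0 1 0 0 0 0; 0 0 1 0 0 0 0; 0 0 1 0 0 0 0")

```text
time_s: 22.25
tool_pos: [0.659, 0.0577, 0.0935]
tcp_rot: [-0.104, 0.995, -0.0, 0.0]
ft_force: [-0.0, 0.1, -0.6]
finger_gap: 0.998
finger_force: 0.0
```

Call:
servo_tool(steps="0 0 1 0 0 0 0; 0 0 1 0 0 0 0; 0 0 1 0 0 0 0; 0 0 0.5 0 0 0 0; 0 0 0 0 0 0 0")

```text
time_s: 22.67
tool_pos: [0.657, 0.0578, 0.0218]
tcp_rot: [-0.104, 0.995, -0.0, -0.002]
ft_force: [-0.5, -0.7, 0.6]
finger_gap: 0.999
finger_force: 0.0
```

Call:
servo_tool(steps="0 0 0 0 0 0 0.2; 0 0 0 0 0 0 0.3; 0 0 0 0 0 0 0.4; 0 0 0 0 0 0 0.5; 0 0 0 0 0 0 0.6")

```text
time_s: 23.08
tool_pos: [0.6608, 0.059, 0.0262]
tcp_rot: [-0.104, 0.995, -0.0, 0.002]
ft_force: [-0.1, 0.1, 6.6]
finger_gap: 0.652
finger_force: 64.2
```

Call:
servo_tool(steps="0 0 0 0 0 0 1; 0 0 0 0 0 0 1; 0 0 0 0 0 0 1; 0 0 0 0 0 0 1")

```text
time_s: 23.42
tool_pos: [0.6608, 0.059, 0.0262]
tcp_rot: [-0.104, 0.995, -0.0, 0.002]
ft_force: [-0.0, -0.6, 6.4]
finger_gap: 0.649
finger_force: 64.2
```

```bash
python3 - <<'E'
from h import *
go(.5255,-.2707,.023,102)
E
```

```text
t 23.42 pos [0.6608 0.059  0.0262] yaw 102.0 gap 0.65 ff 64 tilt 0.20 F [-0.  -0.6  6.4] q [-0.09  0.9  -0.08  1.61  0.1   0.63  1.56]
turn -0.00  shift x 10.04 y -14.72 z 0.16
```

Call:
servo_tool(steps="0 0 -0.5 0 0 0 1; 0 0 -1 0 0 0 1; 0 0 -1 0 0 0 1; 0 0 -1 0 0 0 1; 0 0 -1 0 0 0 1")

```text
time_s: 23.83
tool_pos: [0.6588, 0.059, 0.1156]
tcp_rot: [-0.104, 0.995, 0.0, -0.0]
ft_force: [-0.1, 0.4, -1.6]
finger_gap: 0.652
finger_force: 63.9
```

Call:
servo_tool(steps="0 0 -1 0 0 0 1; 0 0 -1 0 0 0 1; 0 0 -1 0 0 0 1; 0 0 -0.7 0 0 0 1; 0.3 -0.45 0 0 0 0 1")

```text
time_s: 24.25
tool_pos: [0.6576, 0.0521, 0.1923]
tcp_rot: [-0.106, 0.994, 0.001, 0.004]
ft_force: [1.1, 0.9, -1.2]
finger_gap: 0.645
finger_force: 64.0
```

Call:
servo_tool(steps="0.66 -0.96 0 0 0 0 1; 0.66 -0.96 0 0 0 0 1; 0.66 -0.96 0 0 0 0 1; 0.66 -0.96 0 0 0 0 1; 0.66 -0.96 0 0 0 0 1")

```text
time_s: 24.67
tool_pos: [0.6086, -0.0606, 0.1873]
tcp_rot: [-0.104, 0.995, -0.0, -0.001]
ft_force: [0.3, -0.4, -2.5]
finger_gap: 0.648
finger_force: 63.9
```

Call:
servo_tool(steps="0.66 -0.96 0 0 0 0 1; 0.66 -0.96 0 0 0 0 1; 0.66 -0.96 0 0 0 0 1; 0.66 -0.96 0 0 0 0 1; 0.66 -0.96 0 0 0 0 1")

```text
time_s: 25.08
tool_pos: [0.5639, -0.1679, 0.1874]
tcp_rot: [-0.104, 0.995, 0.0, -0.001]
ft_force: [-0.2, -0.4, -1.9]
finger_gap: 0.648
finger_force: 63.9
```

Call:
servo_tool(steps="0.66 -0.96 0 0 0 0 1; 0.66 -0.96 0 0 0 0 1; 0.66 -0.96 0 0 0 0 1; 0.66 -0.96 0 0 0 0 1; 0.3 -0.6 0 0 0 0 1")

```text
time_s: 25.5
tool_pos: [0.5234, -0.2689, 0.1874]
tcp_rot: [-0.103, 0.995, -0.0, -0.002]
ft_force: [0.4, -0.6, -1.2]
finger_gap: 0.65
finger_force: 63.9
```

Call:
servo_tool(steps="0 0 0 0 0 0 1; 0 0 0 0 0 0 1; 0 0 0 0 0 0 1")

```text
time_s: 25.75
tool_pos: [0.5273, -0.2637, 0.1878]
tcp_rot: [-0.105, 0.994, 0.001, 0.0]
ft_force: [0.4, 0.3, -2.1]
finger_gap: 0.65
finger_force: 63.9
```

```bash
python3 - <<'E'
from h import *
from cell import eyes
go(.5255,-.2707,.067,102)
f=eyes.grab_frame("wrist"); cv2.imwrite("pics/w7.png",cv2.resize(f["img"][:,:,::-1],(768,576)))
for p in [(.4348,-.2286),(.4597,-.346),(.6037,-.2541)]: print((proj(f,box(*p,np.radians(12),.036,.036,.14))*1.5).round().tolist())
E
```

```text
t 25.75 pos [ 0.5273 -0.2637  0.1878] yaw 102.1 gap 0.65 ff 64 tilt 0.09 F [ 0.4  0.3 -2.1] q [ 0.49  0.59 -0.12  1.74  0.09  0.82  2.12]
turn 0.01  shift x 0.16 y -0.32 z 6.04
[[470.0, 91.0], [465.0, 183.0], [549.0, 183.0], [559.0, 91.0]]
[[172.0, 90.0], [184.0, 182.0], [268.0, 183.0], [262.0, 90.0]]
[[333.0, 432.0], [335.0, 490.0], [402.0, 490.0], [403.0, 432.0]]
```

View pics/w7.png

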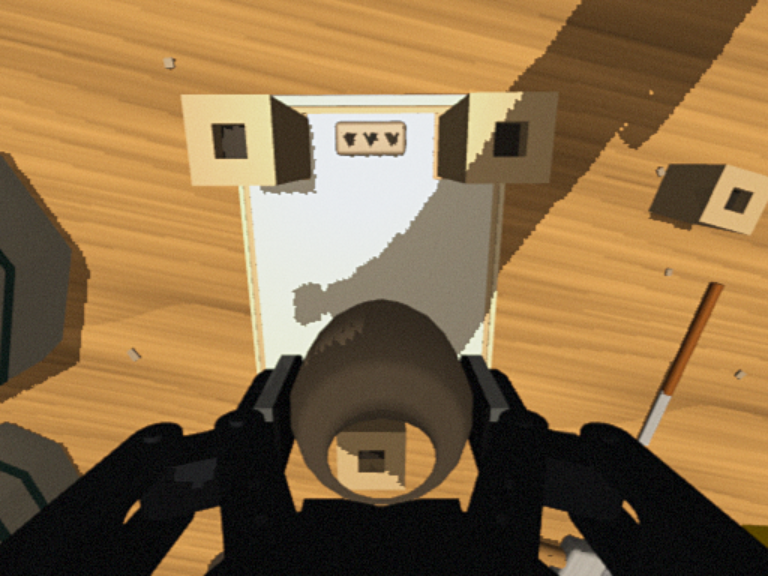

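All three props stand on their marks: tops at (228,139), (512,138) and (371,460), symmetric about the cone pack at (371,138). The jar is held upright. I'll lower it at the centre.

Call:
servo_tool(steps="0.16 -0.3 0.5 0 0 0 1; 0 0 1 0 0 0 1; 0 0 1 0 0 0 1; 0 0 1 0 0 0 1; 0 0 1 0 0 0 1")

```text
time_s: 26.22
tool_pos: [0.5251, -0.2712, 0.0966]
tcp_rot: [-0.105, 0.994, 0.0, -0.0]
ft_force: [0.5, -0.1, -1.5]
finger_gap: 0.652
finger_force: 63.9
```

Call:
servo_tool(steps="0 0 0.8 0 0 0 1; 0 0 0.4 0 0 0 1; 0 0 0.3 0 0 0 1; 0 0 0 0 0 0 1; 0 0 0 0 0 0 1")

```text
time_s: 26.63
tool_pos: [0.5255, -0.2719, 0.0683]
tcp_rot: [-0.105, 0.995, -0.0, 0.0]
ft_force: [-0.1, 0.6, -1.2]
finger_gap: 0.653
finger_force: 64.2
```

```bash
python3 - <<'E'
from h import *
go(.5255,-.2707,.0668,102)
E
```

```text
t 26.63 pos [ 0.5255 -0.2719  0.0683] yaw 102.0 gap 0.65 ff 64 tilt 0.05 F [-0.1  0.6 -1.2] q [ 0.49  0.76 -0.09  1.81  0.12  0.57  2.1 ]
turn 0.00  shift x -0.01 y 0.06 z 0.08
```

Call:
servo_tool(steps="0 0.05 0.09 0 0 0 1; 0 0 0 0 0 0 1; 0 0 0 0 0 0 1; 0 0 0 0 0 0 0.3; 0 0 0 0 0 0 0.25")

```text
time_s: 27.05
tool_pos: [0.5251, -0.2711, 0.0667]
tcp_rot: [-0.104, 0.995, -0.0, 0.0]
ft_force: [-0.0, 0.4, -0.1]
finger_gap: 0.751
finger_force: 0.0
```

Call:
servo_tool(steps="0 0 0 0 0 0 0.2; 0 0 0 0 0 0 0.1; 0 0 0 0 0 0 0; 0 0 0 0 0 0 0; 0 0 0 0 0 0 0")

```text
time_s: 27.47
tool_pos: [0.5248, -0.271, 0.0663]
tcp_rot: [-0.104, 0.995, -0.0, 0.0]
ft_force: [0.1, -0.0, 0.9]
finger_gap: 1.002
finger_force: 0.0
```

Call:
servo_tool(steps="0 0 -0.5 0 0 0 0; 0 0 -1 0 0 0 0; 0 0 -1 0 0 0 0; 0 0 -1 0 0 0 0; 0 0 -1 0 0 0 0")

```text
time_s: 27.88
tool_pos: [0.5247, -0.2709, 0.1579]
tcp_rot: [-0.104, 0.995, -0.0, 0.0]
ft_force: [0.1, -0.1, 0.8]
finger_gap: 1.001
finger_force: 0.0
```

Call:
servo_tool(steps="0 0 -1 0 0 0 0; 0 0 -1 0 0 0 0; 0 0 0 0 0 0 0")

```text
time_s: 28.13
tool_pos: [0.5272, -0.272, 0.2011]
tcp_rot: [-0.104, 0.995, -0.002, 0.003]
ft_force: [0.2, 0.4, 0.7]
finger_gap: 1.001
finger_force: 0.0
```

```bash
python3 - <<'E'
from h import *
from cell import eyes,models
go(.556,.259,.19,95)
f=eyes.grab_frame("wrist")
for r in models.pinpoint(f,"jar"): print("jar",r["p"],ray(f,[r["location"][::-1]],.04))
f=eyes.grab_frame("scene"); g=cv2.resize(f["img"][120:300,30:240,::-1],None,fx=3,fy=3,interpolation=cv2.INTER_CUBIC)
cv2.imwrite("pics/s1.png",g)
for r in models.pinpoint(f,"jar"): print("jar",r["p"],ray(f,[r["location"][::-1]],.04))
E
```

```text
t 28.13 pos [ 0.5272 -0.272   0.2011] yaw 102.0 gap 1.00 ff 0 tilt 0.46 F [0.2 0.4 0.7] q [ 0.5   0.58 -0.12  1.72  0.09  0.84  2.13]
turn 1.22  shift x -3.75 y 26.33 z 0.56
jar 0.66 [[ 0.528454   -0.27074565]]
jar 0.71 [[ 0.52003404 -0.27536712]]
```

View pics/s1.png

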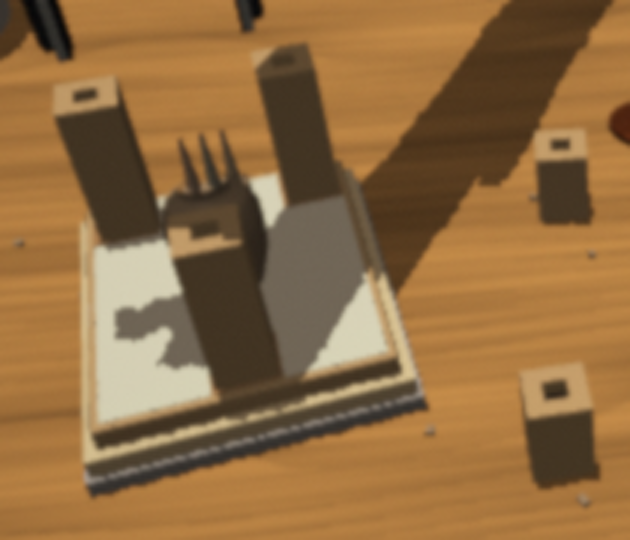

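The scene crop shows all three props upright on the hearth marks and the jar upright between them, behind the back prop. Now the grid.

Call:
servo_tool(steps="0 0 0 0 0 0.61 0; 0 0 0 0 0 0.61 0; -0.14 0.97 0 0 0 0 0; -0.14 0.97 0 0 0 0 0; -0.14 0.97 0 0 0 0 0")

```text
time_s: 28.75
tool_pos: [0.5271, -0.2115, 0.1948]
tcp_rot: [-0.043, 0.999, 0.001, -0.001]
ft_force: [0.2, 0.7, 1.0]
finger_gap: 1.002
finger_force: 0.0
```

Call:
servo_tool(steps="-0.14 0.97 0 0 0 0 0; -0.14 0.97 0 0 0 0 0; -0.14 0.97 0 0 0 0 0; -0.14 0.97 0 0 0 0 0; -0.14 0.97 0 0 0 0 0")

```text
time_s: 29.17
tool_pos: [0.5326, -0.1133, 0.195]
tcp_rot: [-0.044, 0.999, 0.0, -0.001]
ft_force: [0.7, -0.4, 0.5]
finger_gap: 1.002
finger_force: 0.0
```

Call:
servo_tool(steps="-0.14 0.97 0 0 0 0 0; -0.14 0.97 0 0 0 0 0; -0.14 0.97 0 0 0 0 0; -0.14 0.97 0 0 0 0 0; -0.14 0.97 0 0 0 0 0")

```text
time_s: 29.58
tool_pos: [0.5381, -0.0156, 0.1951]
tcp_rot: [-0.044, 0.999, 0.0, -0.001]
ft_force: [0.2, -0.0, -0.5]
finger_gap: 0.998
finger_force: 0.0
```

Call:
servo_tool(steps="-0.14 0.97 0 0 0 0 0; -0.14 0.97 0 0 0 0 0; -0.14 0.97 0 0 0 0 0; -0.14 0.97 0 0 0 0 0; -0.14 0.97 0 0 0 0 0")

```text
time_s: 30.0
tool_pos: [0.5437, 0.0821, 0.195]
tcp_rot: [-0.044, 0.999, -0.0, -0.001]
ft_force: [0.7, 0.0, 0.4]
finger_gap: 1.001
finger_force: 0.0
```

Call:
servo_tool(steps="-0.14 0.97 0 0 0 0 0; -0.14 0.97 0 0 0 0 0; -0.14 0.97 0 0 0 0 0; -0.14 0.97 0 0 0 0 0; -0.14 0.97 0 0 0 0 0")

```text
time_s: 30.42
tool_pos: [0.5492, 0.1798, 0.1949]
tcp_rot: [-0.044, 0.999, -0.0, -0.001]
ft_force: [0.6, 0.7, -0.3]
finger_gap: 1.002
finger_force: 0.0
```

Call:
servo_tool(steps="-0.14 0.97 0 0 0 0 0; -0.14 0.97 0 0 0 0 0; -0.14 0.97 0 0 0 0 0; -0.14 0.97 0 0 0 0 0; 0 0 0 0 0 0 0")

```text
time_s: 30.83
tool_pos: [0.5529, 0.2629, 0.1949]
tcp_rot: [-0.047, 0.999, 0.002, -0.001]
ft_force: [-0.4, 1.5, 0.7]
finger_gap: 1.001
finger_force: 0.0
```

Call:
servo_tool(steps="0 0 0 0 0 0 0; 0 0 0 0 0 0 0; 0 0 0 0 0 0 0")

```text
time_s: 31.08
tool_pos: [0.5544, 0.2556, 0.1957]
tcp_rot: [-0.043, 0.999, -0.001, -0.001]
ft_force: [-0.7, 0.1, 0.4]
finger_gap: 1.003
finger_force: 0.0
```

```bash
python3 - <<'E'
from h import *
from cell import eyes,models
go(.556,.26,.004,95)
f=eyes.grab_frame("wrist"); np.save("w8.npy",f,allow_pickle=True);cv2.imwrite("pics/w8.png",cv2.resize(f["img"][:,:,::-1],(768,576)))
for r in models.pinpoint(f,"grid_shelf"): print(r["p"],ray(f,[r["location"][::-1]],.0))
E
```

```text
t 31.08 pos [0.5544 0.2556 0.1957] yaw 94.9 gap 1.00 ff 0 tilt 0.11 F [-0.7  0.1  0.4] q [-0.44  0.61 -0.07  1.67  0.05  0.87  1.13]
turn -0.02  shift x -0.10 y 0.21 z 9.58
0.61 [[0.55441282 0.26249439]]
```

View pics/w8.png

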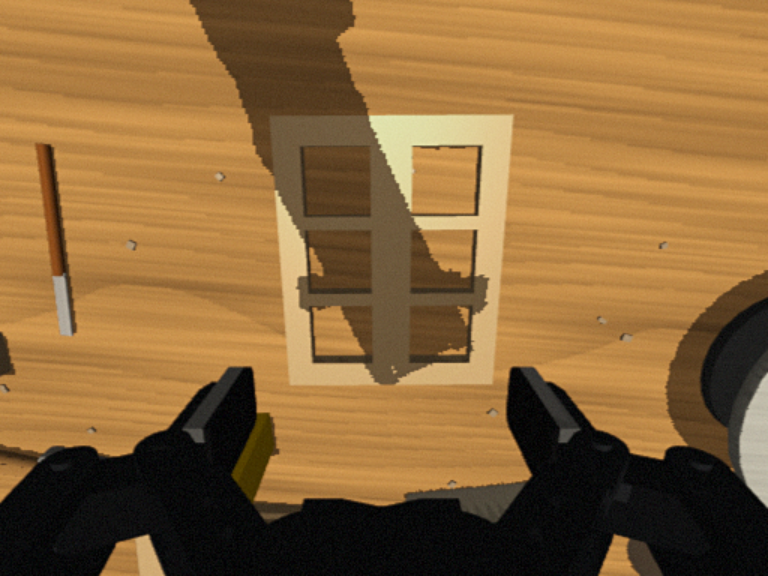

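The grid is square to the tool in view: corners at (270,116), (513,114), (491,384) and (289,385).

```bash
python3 - <<'E'
from h import *
f=np.load("w8.npy",allow_pickle=True).item()
xy=ray(f,(np.array([(270,116),(513,114),(491,384),(289,385)])+.5)/1.5-.5,.016)
print(xy.mean(0),[np.hypot(*(xy[i]-xy[i-1]))*1e3 for i in range(4)],[np.degrees(np.arctan2(*(xy[i]-xy[i-1])[::-1]))%90 for i in range(4)])
c=xy.mean(0)
go(c[0],c[1],.003,95.3)
E
```

```text
[0.55336994 0.26247331] [np.float64(209.11320586528086), np.float64(168.80680035419448), np.float64(209.41947580201204), np.float64(168.86427475673335)] [np.float64(4.998914639371321), np.float64(5.374242957859707), np.float64(5.0151123168663645), np.float64(5.270198754001342)]
t 31.18 pos [0.5546 0.2559 0.1961] yaw 94.9 gap 1.00 ff 0 tilt 0.06 F [ 0.4 -0.5 -0.2] q [-0.44  0.61 -0.07  1.67  0.05  0.87  1.13]
turn -0.07  shift x 0.03 y 0.33 z 9.66
```

Call:
servo_tool(steps="0.03 0.33 0.5 0 0 -0.06 0; 0 0 1 0 0 0 0; 0 0 1 0 0 0 0; 0 0 1 0 0 0 0; 0 0 1 0 0 0 0")

```text
time_s: 31.6
tool_pos: [0.553, 0.264, 0.1049]
tcp_rot: [-0.047, 0.999, 0.0, -0.0]
ft_force: [-0.5, 0.3, 0.6]
finger_gap: 1.002
finger_force: 0.0
```

Call:
servo_tool(steps="0 0 1 0 0 0 0; 0 0 1 0 0 0 0; 0 0 0.8 0 0 0 0; 0 0 0.8 0 0 0 0; 0 0 0.7 0 0 0 0")

```text
time_s: 32.02
tool_pos: [0.5526, 0.2639, 0.0185]
tcp_rot: [-0.047, 0.999, -0.0, -0.001]
ft_force: [0.4, 0.4, 0.3]
finger_gap: 0.997
finger_force: 0.0
```

Call:
servo_tool(steps="0 0 0.5 0 0 0 0; 0 0 0.25 0 0 0 0; 0 0 0 0 0 0 0; 0 0 0 0 0 0 0")

```text
time_s: 32.35
tool_pos: [0.5535, 0.2641, 0.0055]
tcp_rot: [-0.047, 0.999, 0.0, 0.0]
ft_force: [0.2, 0.8, -0.2]
finger_gap: 0.999
finger_force: 0.0
```

```bash
python3 - <<'E'
from h import *
go(.5534,.2625,.003,95.2)
E
```

```text
t 32.35 pos [0.5535 0.2641 0.0055] yaw 95.3 gap 1.00 ff 0 tilt 0.02 F [ 0.2  0.8 -0.2] q [-0.46  0.88 -0.05  1.77  0.08  0.5   1.1 ]
turn 0.02  shift x 0.01 y -0.08 z 0.12
```

Call:
servo_tool(steps="0 -0.08 0.1 0 0 0 0; 0 0 0 0 0 0 1; 0 0 0 0 0 0 1; 0 0 0 0 0 0 1; 0 0 0 0 0 0 1")

```text
time_s: 32.77
tool_pos: [0.5537, 0.2625, 0.0037]
tcp_rot: [-0.047, 0.999, 0.0, 0.0]
ft_force: [-0.4, -0.3, -0.4]
finger_gap: 0.452
finger_force: 0.0
```

Call:
servo_tool(steps="0 0 0 0 0 0 1; 0 0 0 0 0 0 1; 0 0 0 0 0 0 1; 0 0 0 0 0 0 1; 0 0 0 0 0 0 1")

```text
time_s: 33.18
tool_pos: [0.5537, 0.2628, 0.0039]
tcp_rot: [-0.047, 0.999, 0.0, 0.0]
ft_force: [-0.3, 0.2, 5.7]
finger_gap: 0.329
finger_force: 61.5
```

Call:
servo_tool(steps="0 0 -0.4 0 0 0 1; 0 0 -0.6 0 0 0 1; 0 0 -1 0 0 0 1; 0 0 0 0 0 0 1")

```text
time_s: 33.52
tool_pos: [0.5552, 0.2631, 0.0463]
tcp_rot: [-0.046, 0.999, 0.001, 0.002]
ft_force: [0.9, 0.3, -5.6]
finger_gap: 0.328
finger_force: 60.3
```

```bash
python3 - <<'E'
from h import *
from cell import eyes
go(.5255,-.2705,.2,102)
f=eyes.grab_frame("wrist"); cv2.imwrite("pics/w9.png",cv2.resize(f["img"][:,:,::-1],(768,576)))
np.save("w9.npy",f,allow_pickle=True)
E
```

```text
t 33.52 pos [0.5552 0.2631 0.0463] yaw 95.3 gap 0.33 ff 60 tilt 0.26 F [ 0.9  0.3 -5.6] q [-0.45  0.82 -0.06  1.76  0.08  0.56  1.11]
turn -1.16  shift x 7.00 y -25.79 z -7.68
```

View pics/w9.png

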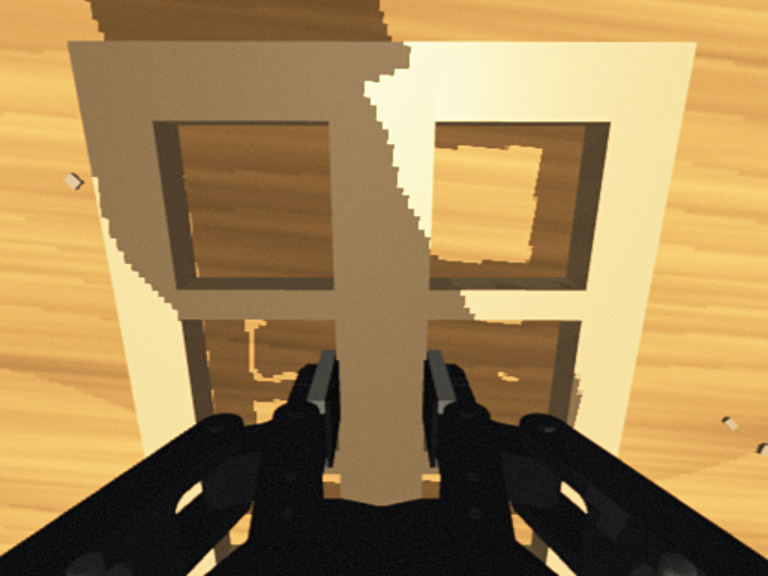

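```bash
python3 - <<'E'
from h import *
from cell import readout
f=np.load("w9.npy",allow_pickle=True).item()
s=readout.read_state(); p=s["tool_pos"]; M=R.from_quat(s["tcp_rot"])
# grid top plane in tool frame: z offset = -(0.016-0.0039); corners at tool x +0.105, y +-0.085
for pit in(-4,-2,0,2,4):
    Q=R.from_euler("y",pit,degrees=True)
    c=np.array([[.105,-.085,-.0121],[.105,.085,-.0121],[.035,-.015,-.0121],[.035,.015,-.0121],[.085,.065,-.0121]])
    print(pit,(proj(f,p+M.apply(Q.apply(c)))*1.5).round().tolist())
E
```

```text
-4 [[84.0, 44.0], [679.0, 45.0], [335.0, 284.0], [428.0, 284.0], [601.0, 119.0]]
-2 [[75.0, 42.0], [688.0, 42.0], [335.0, 286.0], [428.0, 286.0], [606.0, 119.0]]
0 [[66.0, 39.0], [697.0, 40.0], [334.0, 289.0], [429.0, 289.0], [611.0, 120.0]]
2 [[57.0, 38.0], [706.0, 39.0], [334.0, 291.0], [429.0, 291.0], [616.0, 121.0]]
4 [[47.0, 37.0], [716.0, 37.0], [334.0, 294.0], [430.0, 294.0], [622.0, 122.0]]
```

Call:
servo_tool(steps="0 0 -1 0 0 0 1; 0 0 -1 0 0 0 1; 0 0 -1 0 0 0 1; 0 0 -1 0 0 0 1; 0 0 -1 0 0 0 1")

```text
time_s: 33.98
tool_pos: [0.5524, 0.2618, 0.1429]
tcp_rot: [-0.047, 0.999, -0.001, -0.001]
ft_force: [0.5, -0.5, -6.8]
finger_gap: 0.338
finger_force: 61.1
```

Call:
servo_tool(steps="0 0 -1 0 0 0 1; 0 0 -0.8 0 0 -0.58 1; 0 0 0 0 0 -0.58 1; 0 0 0 0 0 0 1")

```text
time_s: 34.32
tool_pos: [0.5534, 0.2622, 0.1794]
tcp_rot: [-0.105, 0.994, 0.0, 0.0]
ft_force: [0.4, -0.1, -6.9]
finger_gap: 0.332
finger_force: 61.2
```

```bash
python3 - <<'E'
from h import *
go(.5253,-.2702,.18,102)
E
```

```text
t 34.32 pos [0.5534 0.2622 0.1794] yaw 102.1 gap 0.33 ff 61 tilt 0.02 F [ 0.4 -0.1 -6.9] q [-0.42  0.63 -0.1   1.68  0.08  0.83  1.22]
turn 0.01  shift x 6.91 y -25.75 z -0.03
```

The held grid is level to within half a degree. I'll carry it over.

Call:
servo_tool(steps="0.13 -0.5 0 0 0 0 1; 0.25 -0.94 0 0 0 0 1; 0.25 -0.94 0 0 0 0 1; 0.25 -0.94 0 0 0 0 1; 0.25 -0.94 0 0 0 0 1")

```text
time_s: 34.73
tool_pos: [0.5476, 0.1719, 0.1777]
tcp_rot: [-0.103, 0.995, -0.001, -0.002]
ft_force: [0.1, 0.2, -6.4]
finger_gap: 0.329
finger_force: 61.2
```

Call:
servo_tool(steps="0.25 -0.94 0 0 0 0 1; 0.25 -0.94 0 0 0 0 1; 0.25 -0.94 0 0 0 0 1; 0.25 -0.94 0 0 0 0 1; 0.25 -0.94 0 0 0 0 1")

```text
time_s: 35.15
tool_pos: [0.5426, 0.0749, 0.1779]
tcp_rot: [-0.103, 0.995, -0.0, -0.002]
ft_force: [0.5, 0.1, -6.8]
finger_gap: 0.333
finger_force: 61.2
```

Call:
servo_tool(steps="0.25 -0.94 0 0 0 0 1; 0.25 -0.94 0 0 0 0 1; 0.25 -0.94 0 0 0 0 1; 0.25 -0.94 0 0 0 0 1; 0.25 -0.94 0 0 0 0 1")

```text
time_s: 35.57
tool_pos: [0.5374, -0.0219, 0.178]
tcp_rot: [-0.103, 0.995, -0.0, -0.002]
ft_force: [-0.1, 0.9, -6.6]
finger_gap: 0.336
finger_force: 61.2
```

Call:
servo_tool(steps="0.25 -0.94 0 0 0 0 1; 0.25 -0.94 0 0 0 0 1; 0.25 -0.94 0 0 0 0 1; 0.25 -0.94 0 0 0 0 1; 0.25 -0.94 0 0 0 0 1")

```text
time_s: 35.98
tool_pos: [0.5323, -0.1188, 0.1779]
tcp_rot: [-0.103, 0.995, 0.0, -0.002]
ft_force: [0.3, -0.6, -6.6]
finger_gap: 0.331
finger_force: 61.2
```

Call:
servo_tool(steps="0.25 -0.94 0 0 0 0 1; 0.25 -0.94 0 0 0 0 1; 0.25 -0.94 0 0 0 0 1; 0.25 -0.94 0 0 0 0 1; 0.25 -0.94 0 0 0 0 1")

```text
time_s: 36.4
tool_pos: [0.5272, -0.2156, 0.1778]
tcp_rot: [-0.103, 0.995, 0.001, -0.002]
ft_force: [1.4, -0.1, -6.5]
finger_gap: 0.336
finger_force: 61.2
```

Call:
servo_tool(steps="0.25 -0.94 0 0 0 0 1; 0.25 -0.94 0 0 0 0 1; 0.25 -0.8 0 0 0 0 1; 0 0 0 0 0 0 1; 0 0 0 0 0 0 1")

```text
time_s: 36.82
tool_pos: [0.5235, -0.2714, 0.1778]
tcp_rot: [-0.102, 0.995, 0.0, -0.002]
ft_force: [1.2, 0.6, -7.0]
finger_gap: 0.333
finger_force: 61.2
```

Call:
servo_tool(steps="0 0 0 0 0 0 1; 0 0 0 0 0 0 1; 0 0 0 0 0 0 1")

```text
time_s: 37.07
tool_pos: [0.5257, -0.2685, 0.179]
tcp_rot: [-0.105, 0.994, 0.0, -0.0]
ft_force: [-0.3, 0.0, -7.4]
finger_gap: 0.332
finger_force: 61.2
```

```bash
python3 - <<'E'
from h import *
from cell import eyes
go(.5253,-.2702,.144,102)
f=eyes.grab_frame("wrist"); cv2.imwrite("pics/w10.png",cv2.resize(f["img"][:,:,::-1],(768,576)))
E
```

```text
t 37.07 pos [ 0.5257 -0.2685  0.179 ] yaw 102.1 gap 0.33 ff 61 tilt 0.07 F [-0.3  0.  -7.4] q [ 0.51  0.61 -0.14  1.74  0.11  0.8   2.11]
turn 0.01  shift x 0.04 y -0.08 z 1.75
```

View pics/w10.png

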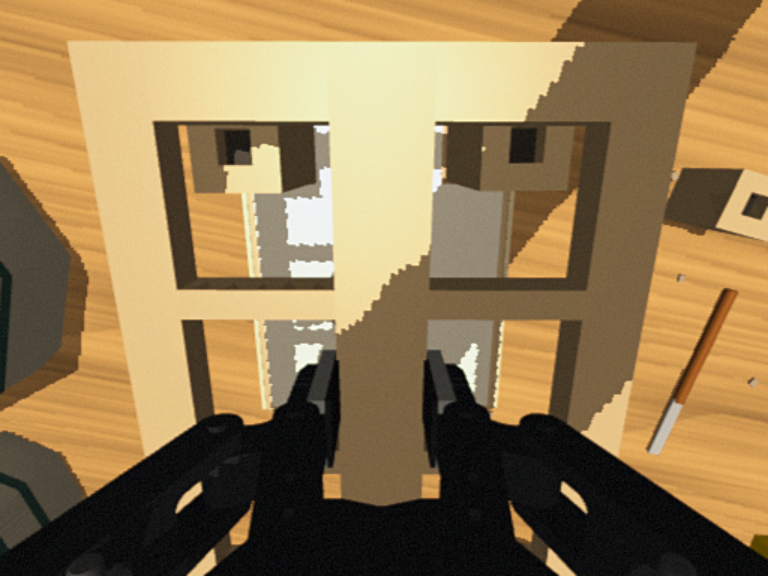

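The grid is level over the props. Their holes at (234,147) and (523,147) sit symmetric about the web at x=382 to about 1.5 mm, and the pending -y correction covers that. I'll lower it.

Call:
servo_tool(steps="0.03 -0.08 0.5 0 0 0 1; 0 0 0.5 0 0 0 1; 0 0 0.4 0 0 0 1; 0 0 0.2 0 0 0 1; 0 0 0 0 0 0 1")

```text
time_s: 37.53
tool_pos: [0.5243, -0.2709, 0.1454]
tcp_rot: [-0.104, 0.995, 0.001, -0.002]
ft_force: [-0.4, -0.7, -6.1]
finger_gap: 0.328
finger_force: 61.2
```

Call:
servo_tool(steps="0 0 0.08 0 0 0 1; 0 0 0.06 0 0 0 1; 0 0 0 0 0 0 1; 0 0 0 0 0 0 1")

```text
time_s: 37.87
tool_pos: [0.5257, -0.2715, 0.1448]
tcp_rot: [-0.104, 0.995, -0.0, 0.0]
ft_force: [0.4, 0.1, -6.8]
finger_gap: 0.333
finger_force: 61.2
```

```bash
python3 - <<'E'
from h import *
go(.5253,-.2702,.144,102)
E
```

```text
t 37.87 pos [ 0.5257 -0.2715  0.1448] yaw 102.0 gap 0.33 ff 61 tilt 0.03 F [ 0.4  0.1 -6.8] q [ 0.51  0.65 -0.13  1.77  0.12  0.73  2.1 ]
turn -0.00  shift x 0.01 y 0.07 z 0.04
```

Call:
servo_tool(steps="0 0.04 0.05 0 0 0 1; 0 0 0 0 0 0 1; 0 0 0 0 0 0 1")

```text
time_s: 38.12
tool_pos: [0.5257, -0.2709, 0.1439]
tcp_rot: [-0.104, 0.995, -0.0, 0.0]
ft_force: [0.1, -1.1, -3.5]
finger_gap: 0.328
finger_force: 61.5
```

Call:
servo_tool(steps="0 0 0.03 0 0 0 1; 0 0 0 0 0 0 1; 0 0 0 0 0 0 1")

```text
time_s: 38.37
tool_pos: [0.5257, -0.2709, 0.1439]
tcp_rot: [-0.104, 0.995, -0.0, 0.001]
ft_force: [-1.9, -0.4, 4.2]
finger_gap: 0.33
finger_force: 62.6
```

Call:
servo_tool(steps="0 0 0 0 0 0 0.6; 0 0 0 0 0 0 0.5; 0 0 0 0 0 0 0.35; 0 0 0 0 0 0 0.2; 0 0 0 0 0 0 0.1")

```text
time_s: 38.78
tool_pos: [0.5255, -0.2707, 0.1429]
tcp_rot: [-0.104, 0.995, -0.0, 0.0]
ft_force: [0.3, -0.4, 0.3]
finger_gap: 0.894
finger_force: 0.0
```

Call:
servo_tool(steps="0 0 0 0 0 0 0.1; 0 0 0 0 0 0 0.1; 0 0 -0.3 0 0 0 0.1; 0 0 -0.6 0 0 0 0.1; 0 0 -0.8 0 0 0 0.1")

```text
time_s: 39.2
tool_pos: [0.5246, -0.2703, 0.1766]
tcp_rot: [-0.104, 0.995, 0.001, -0.001]
ft_force: [-1.3, 0.4, -0.3]
finger_gap: 0.9
finger_force: 0.0
```

Call:
servo_tool(steps="0 0 -1 0 0 0 0.1; 0 0 -1 0 0 0 0.1; 0 0 -1 0 0 0 0.1; 0 0 -1 0 0 0 0.1; 0 0 0 0 0 0 0.1")

```text
time_s: 39.62
tool_pos: [0.5277, -0.2717, 0.2615]
tcp_rot: [-0.104, 0.995, -0.002, 0.003]
ft_force: [0.4, -0.6, 0.4]
finger_gap: 0.9
finger_force: 0.0
```

```bash
python3 - <<'E'
from h import *
from cell import eyes
go(.5253,-.2702,.144,102)
a=eyes.grab_frame("wrist")["img"]; b=eyes.grab_frame("scene")["img"][60:340,0:300]
b=cv2.resize(b,(400,384)); a=cv2.resize(a,(400,300)); a=cv2.copyMakeBorder(a,0,84,0,0,cv2.BORDER_CONSTANT)
cv2.imwrite("pics/final.png",np.hstack([a,b])[:,:,::-1])
E
```

```text
t 39.62 pos [ 0.5277 -0.2717  0.2615] yaw 102.0 gap 0.90 ff 0 tilt 0.46 F [ 0.4 -0.6  0.4] q [ 0.52  0.51 -0.15  1.65  0.09  0.98  2.13]
turn -0.00  shift x 0.10 y 0.10 z 5.88
```

View pics/final.png

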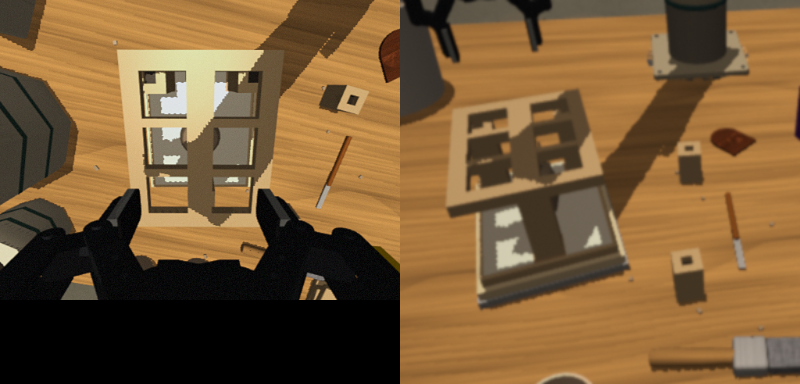

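The grid lies level on the three props, squarely over the hearth. The jar is upright under the web, the short props are untouched, and the gripper is clear.

```bash
python3 -c "
from cell import hand_in; print(hand_in())"
```

```text
the job is handed in; nothing more can be done
None
```

The tier is built and handed in at about 40 s: three tall props on their marks (within about 3 mm), the jar upright at the centre, the grid shelf level and square on top, and the short props and look-alikes left alone.

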